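Load and spring down a tube rack on a laboratory shaker

ROBOT

A 7-joint arm with a two-finger parallel gripper is mounted at the origin on the work surface. World frame = base frame: x ahead of the robot, y to its left, z up, the work surface at z = 0. Lengths are in m, angles in rad, forces in N, time in s.
With the tool pointing down it reaches from about 0.425 to 0.875 m from the base axis. Payload 8.4 kg.
Tool frame: the origin (TCP) lies at the very end of the fingers, on their centre line; the grasp point (between the pads) lies 19 mm behind it; z points along the fingers, y is the direction in which the jaws open and shut (so a half turn about z gives the same grasp; the last joint's range is limited). The gripper opens to 85 mm and grips with 20 to 120 N. Pads are 22 mm wide; open, the fingers measure 114 mm over their backs; the gripper's body (76 mm by 85 mm) begins 54 mm behind the grasp point. The pads swing forward as they close: fully open they stand 13 mm farther back than shut.
Start: joints at [-0.099, 0.333, 0.04, 1.465, -0.013, 1.343, -0.059], TCP at [0.65, -0, 0.231] pointing down, gripper open.
Joint ranges: [-2.58, 2.58], [-0.38, 2.09], [-1.3, 1.39], [0.25, 2.4], [-1.5, 4.64], [0.08, 2.09], [-2.65, 2.65]. Speed limits (rad/s): [2.22, 2.22, 2.79, 2.79, 3.14, 3.14, 3.14].

INTERFACE

Orientations are given as a unit quaternion [x, y, z, w].
In Python, from workcell import ctrl gives the robot as it stands. The module is installed in compiled form; this text tells all that it offers.
- The arm moves only by the tool play_rows, never from a script. Its argument "commands" is a list of rows, each a list of 3 entries, a list of its own where there are three numbers: the finger opening in mm, from 0 to 85.4, then the shift along the tool's x, y, z in mm, then the turn about the tool's z in degrees. A call has 1 to 20 rows; each row is the pose to reach, as a shift and turn from the pose measured when the call began, along the tool's axes at that moment; what a row does not reach only later rows make up. A row lasts 1/8 s, in which the tool goes at most 62.5 mm and 10.7 degrees, less where a joint would pass 70% of its speed; a pose out of reach is approached as far as the arm can. A call with a gripper value outside its range is refused whole. The fingers move at their own pace and stop on an object; the grip force is fixed at half the most. Time passes only in rows, so rows that repeat a pose let the fingers close. It gives the time, the measured TCP pose, the force and the opening at its end, in the units of the state.
- ctrl.state(): the state, without advancing time (a new reading comes with each control period).
- ctrl.grab_frame(name): name is "scene" or "side" or "wrist"; returns the picture (384x512x3 uint8, blue, green, red); there is no depth.
- ctrl.camera_info(name): a dict with "fx", "fy", "cx", "cy" (pixels), "camera_from_world" (4x4, takes a point from world to camera coordinates). Camera axes: x right, y down, z forward; pixel columns grow to the right and rows downward; lengths in m; the calibration is good to about 2 mm. A picture is of the moment at which its call begins: read the wrist's pose just before it. camera_info takes no time and is no camera call; for the wrist camera it gives the pose at the moment of the call.
- ctrl.close_job(): hands the job in, once; it reports no verdict.
Trained networks look in the newest picture that a camera, given by its name, has taken for a name from the list of things; names that differ only in an ending like _2 or _b are one class to them, and where a whole thing is asked for, a point or a joint stands for the part that bears it (a point fixed in the world has none). Each returns a list of dicts, best first, with "p" (0 to 1); they miss things now and then, are a little off and sometimes report something else, mostly with a low value. They report only what shows in the picture. A call takes as long as a camera call. They do not tell look-alikes from the thing itself.
- ctrl.look_for(camera, label): "xy" ([column, row] as shares, 0 to 1, of the picture: columns of its width, rows of its height, amid what is visible of it).
- ctrl.cut_out(camera, label): "region" (384x512 bool, what is visible of it) and "xy" ([column, row] as shares, 0 to 1, of the picture: columns of its width, rows of its height, amid what is visible of it).
- ctrl.mark_of(camera, label): "xy" ([column, row] as shares, 0 to 1, of the picture: columns of its width, rows of its height: a listed point, or the origin of a listed thing).
The state is a dict: "time_s": time; "joints": joint angles; "qvel": joint speeds; "effort": joint torques, N m; "position": TCP position; "tool_rot": TCP orientation; "contact_force": force on the tool from outside, world axes, zero at the start; "moment": the same for the moment, N m; "finger_gap": finger opening in m.
Only numpy, scipy, OpenCV 4.12 (cv2) and the standard library are available. Lean on these libraries where they do the work, as an engineer would, in place of code of your own. Each camera call takes 0.05 s, during which the arm holds its last target. There are 200 camera calls.

TASK

Set the grey tube rack on the shaker's deck, seated flat between the low dark stops, keeping it upright on the way. Then secure it with the tension spring: drop the spring's hook into the hole in the top of one blue pillar, stretch the spring along over the rack and slip its ring down over the brass post on the other pillar, under the post's head, so that it stays there stretched. Let go, and leave the other things on the bench where they stand.

Things in the scene. Friction and masses are not known exactly. Their poses are not given: they have to be found in the camera images.
- shaker: Shaker: white bench machine, 190 mm (x) by 250 mm (y), with an aluminium deck, low dark stops and two blue pillars on it. Origin on the bench under its middle; z up, y from the pillar with the hole to the pillar with the post. It stands turned by up to 0.3 rad.
- deck (a point): Middle of the deck's upper face, 75 mm above the bench, where the middle of the rack's underside belongs. Axes as the shaker. Dark stops 10 mm high leave a place 57 mm wide (x) and 117 mm long (y), some 4 mm of play round the rack; the side stops stand only in the corners (14 mm), so the middle of both long sides is open.
- hole (a point): Middle of the mouth of the upright rectangular hole in the flat top of one blue pillar: 12 mm along the shaker's x, 15 mm along y, 26 mm deep. The pillar is 40 mm (x) by 34 mm (y), its top 62 mm above the deck, 87 mm from the deck's middle towards -y.
- post (a point): Foot of the brass post, in the middle of the flat top of the other blue pillar (same size and height), 87 mm from the deck's middle towards +y and 174 mm from the hole. Neck 9 mm across and 7 mm high, then a head 13 mm across and 4 mm high with a bevelled top: 11 mm tall in all.
- rack_center (a point): Tube rack: grey block 48 mm (x) by 110 mm (y) by 36 mm high, two rows of yellow and green tube caps up to 52 mm, between them a 12 mm ridge along y, 58 mm high in all; 0.22 to 0.37 kg. Point on its middle axis, 29 mm above its underside. Grip across the 48 mm on the plain sides (lower 36 mm). Same turned half round. Starts on the bench.
- stand: Spring's rest: grey foot 60 x 190 x 8 mm with a black block 42 mm wide (x), its top 35 mm above the bench; the spring lies on it along its y. Origin on the bench under its middle. It and the rack may have changed places.
- hook_grip (a point): Middle of the blue grip block of the tension spring (spring about 160 mm long, 0.11 kg, coil 18 mm across): 14 mm wide (x), 30 mm (y), 36 mm high, its underside level with the ring's. Spring frame: y along the coil from hook to ring, z up, z = 0 the underside, y = 0 the hook; this point is at y = 50, z = 18 mm and has the spring's axes.
- hook_tip (a point): Lower end of the hook, a 6 mm round wire going down from the spring's underside at y = 0 to this point at y = 3, z = -20 mm: it leans a little towards the ring, so pulling holds it in the hole. On the rest it hangs free beyond the end of the black block.
- ring_grip (a point): Middle of the red grip block at the spring's ring end: 14 mm wide (x), 26 mm (y), 36 mm high, underside level with the ring's. At spring y = 112, z = 18 mm unstretched; stretching carries it and the ring together along the spring's y. The two halves stay in line, like one stiff bar that grows longer.
- ring (a point): Middle of the flat steel ring that goes over the post: 20 mm inside, 31 mm outside, 5 mm thick, its hole upright. 28.5 mm beyond the red grip's middle along the spring's y; this point is 2.5 mm above the underside.
- spring_end (a joint): Stretch of the spring in m, 0 at rest, at most 0.045. It pulls with 3 N at 0 and 250 N/m more: about 9 N at the 24 mm or so that it has when hooked up, about 11 N while the ring is passed over the post.
- bottle: Clear bottle with white cap, 64 mm across, 160 mm tall; stands by, to be left alone. Origin under its middle.
- jar: Small amber jar, 56 mm across, 75 mm tall; stands by, to be left alone. Origin under its middle.
- dish: Flat clear culture dish, 80 mm across, 17 mm high; stands by, to be left alone. Origin under its middle.
- beaker: Glass beaker, 68 mm across, 85 mm tall; stands by, to be left alone. Origin under its middle.
- timer: Green square timer, 60 x 60 x 22 mm; stands by, to be left alone. Origin under its middle.
- spatula: Spatula, 160 mm long, lying; stands by, to be left alone. Origin under its middle.
There are look-alikes about, which are no part of the job. What is shaped like the part that bears rack_center but purple is not meant. Leave any orange look-alike of the part that bears hook_grip alone.

How it is judged:
On the way, in this order (a step that is already met when the one before it is completed fails the run):
1. the rack sits flat between the stops (horizontal distance between rack_center and deck below 0.008 m and z of rack_center in the frame of deck below 0.033 m and angle between rack_center's own z axis and vertical below 0.08 rad and angle between the y axis of rack_center and the y axis of deck, either way round below 0.12 rad), for 0.2 s.
2. the spring's hook is in the hole, the rack still in place (all of step 1 and horizontal distance between hook_tip and hole below 0.012 m and z of hook_tip in the frame of hole below -0.006 m), for 0.2 s.
3. the ring is over the post, the spring stretched (horizontal distance between hook_tip and hole below 0.012 m and z of hook_tip in the frame of hole below -0.006 m and horizontal distance between ring and post below 0.009 m and z of ring in the frame of post between -0.003 and 0.008 m and value of joint spring_end above 0.012 m), for 0.2 s.
At the end, for the whole second after the job is handed in: At rest: rack within 8 mm of the deck's middle, flat (0.08 rad, 4 mm) and turned within 0.12 rad; hook tip 6 mm or more below the hole's mouth, within 12 mm of it; ring within 9 mm of the post, at most 8 mm above the pillar; spring stretched over 12 mm (all of step 1 and all of step 3 and linear speed of each of rack, spring below 0.02 m/s); the robot touches nothing.
It fails at once if the rack is tipped by more than 0.5 rad (angle between rack_center's own z axis and vertical above 0.5 rad).
It fails at once if one of the other things on the bench is moved by more than 40 mm (distance of any of bottle, jar, dish, beaker, timer, spatula from where it was at the start of the episode above 0.04 m).
It also fails if it takes over 62 s, if anything falls off the work surface, if the arm or the gripper's body presses on something with over 40 N, if the wrist force passes 120 N, or if a joint passes its speed limit or range.

## Working session

There is one attempt and no reset: what is moved stays moved. The work goes in short steps, Python scripts to look and compute and a tool call to move; the robot and the scene stay as the last step left them, time stands still between calls to the robot, and variables do not carry over. Pictures are saved under pics/ and viewed, about 8 in all and at most 12, crops included, and the job is handed in when it is done.

Besides the shell and the picture viewer there is one more tool, called after "Call:" as name(argument=value, ...) on one line, values as JSON. play_rows: Moves the arm, as the interface text tells. Its arguments: {"type":"object","properties":{"commands":{"type":"array"}},"required":["commands"]}

```bash
mkdir -p pics
cat > h.py <<'E'
import numpy as np, cv2
from workcell import ctrl
from scipy.spatial.transform import Rotation as R
def ray(cam,xy,z,info=None):
    i=info or ctrl.camera_info(cam); T=np.array(i["camera_from_world"]); u,v=xy[0]*512,xy[1]*384
    d=T[:3,:3].T@np.array([(u-i["cx"])/i["fx"],(v-i["cy"])/i["fy"],1]); o=-T[:3,:3].T@T[:3,3]
    return (o+d*(z-o[2])/d[2])
def proj(cam,p,info=None):
    i=info or ctrl.camera_info(cam); T=np.array(i["camera_from_world"]); c=T[:3,:3]@np.array(p)+T[:3,3]
    return np.array([i["fx"]*c[0]/c[2]+i["cx"],i["fy"]*c[1]/c[2]+i["cy"]])
def tri(pts):  # list of (info, xy)
    A=[];b=[]
    for i,xy in pts:
        T=np.array(i["camera_from_world"]); d=T[:3,:3].T@np.array([(xy[0]*512-i["cx"])/i["fx"],(xy[1]*384-i["cy"])/i["fy"],1]); d/=np.linalg.norm(d)
        o=-T[:3,:3].T@T[:3,3]; P=np.eye(3)-np.outer(d,d); A.append(P); b.append(P@o)
    return np.linalg.lstsq(np.vstack(A),np.hstack(b),rcond=None)[0]
def tool(p):  # world point -> tool mm shift from present TCP
    s=ctrl.state(); return R.from_quat(s["tool_rot"]).inv().apply(np.array(p)-s["position"])*1000
E
python3 - <<'E'
from h import *
s=ctrl.state(); print(s["position"],R.from_quat(s["tool_rot"]).as_matrix().round(3).tolist())
for c in ["scene","side","wrist"]:
    f=ctrl.grab_frame(c); cv2.imwrite(f"pics/{c}0.png",f)
    for n in ["deck","hole","post","rack_center","hook_grip","ring_grip","hook_tip","ring"]:
        r=ctrl.mark_of(c,n)
        z=dict(deck=.075,hole=.137,post=.137,rack_center=.029,hook_grip=.053,ring_grip=.053,hook_tip=.015,ring=.0375)[n]
        print(c,n,[(round(q["p"],2),(np.array(q["xy"])*[512,384]).round().tolist(),ray(c,q["xy"],z)[:2].round(3).tolist()) for q in r])
a=cv2.imread("pics/scene0.png");b=cv2.imread("pics/side0.png")
cv2.imwrite("pics/both.png",np.vstack([a,b])[:, :])
E
```

```text
[ 6.49532404e-01 -2.99711289e-05  2.30434434e-01] [[-0.0, 1.0, -0.002], [1.0, 0.0, -0.0], [-0.0, -0.002, -1.0]]
scene deck [(0.59, [291.0, 235.0], [0.597, 0.142])]
scene hole [(0.74, [268.0, 209.0], [0.615, 0.065]), (0.41, [291.0, 197.0], [0.535, 0.075])]
scene post [(0.71, [315.0, 239.0], [0.603, 0.229]), (0.56, [287.0, 253.0], [0.69, 0.212])]
scene rack_center [(0.91, [239.0, 169.0], [0.477, -0.231]), (0.71, [267.0, 149.0], [0.317, -0.251])]
scene hook_grip [(0.75, [336.0, 202.0], [0.375, 0.126]), (0.63, [209.0, 192.0], [0.645, -0.181]), (0.38, [203.0, 188.0], [0.647, -0.211])]
scene ring_grip [(0.72, [354.0, 205.0], [0.343, 0.175]), (0.54, [221.0, 199.0], [0.639, -0.127])]
scene hook_tip [(0.63, [317.0, 207.0], [0.406, 0.081]), (0.57, [199.0, 187.0], [0.632, -0.261])]
scene ring [(0.56, [220.0, 204.0], [0.645, -0.126]), (0.53, [357.0, 212.0], [0.349, 0.192]), (0.52, [210.0, 189.0], [0.626, -0.205]), (0.48, [286.0, 251.0], [0.626, 0.153])]
side deck [(0.8, [222.0, 236.0], [0.606, 0.148])]
side hole [(0.65, [220.0, 193.0], [0.618, 0.06])]
side post [(0.73, [223.0, 147.0], [0.626, -0
[... 224 characters left out ...]
[0.638, -0.193]), (0.62, [320.0, 243.0], [0.361, 0.136])]
side ring_grip [(0.72, [334.0, 262.0], [0.329, 0.189]), (0.64, [221.0, 246.0], [0.607, 0.163]), (0.53, [225.0, 162.0], [0.625, -0.135])]
side hook_tip [(0.79, [302.0, 237.0], [0.402, 0.092]), (0.2, [217.0, 167.0], [0.651, -0.149])]
side ring [(0.69, [218.0, 170.0], [0.645, -0.117]), (0.49, [338.0, 271.0], [0.316, 0.206])]
wrist deck [(0.81, [204.0, 13.0], [0.607, 0.144])]
wrist hole [(0.95, [215.0, 119.0], [0.621, 0.058])]
wrist post []
wrist rack_center []
wrist hook_grip []
wrist ring_grip [(0.6, [243.0, 290.0], [0.637, -0.142])]
wrist hook_tip [(0.6, [34.0, 90.0], [0.409, 0.084])]
wrist ring [(0.83, [246.0, 263.0], [0.64, -0.115])]
```

View pics/scene0.png

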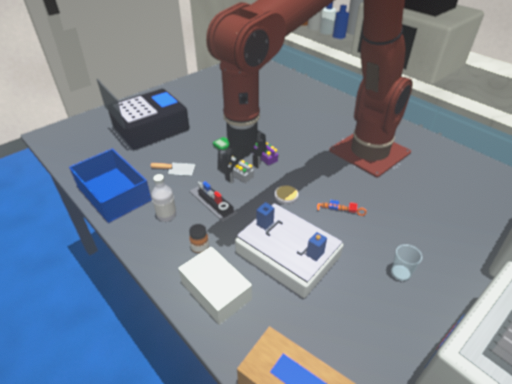

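View pics/side0.png

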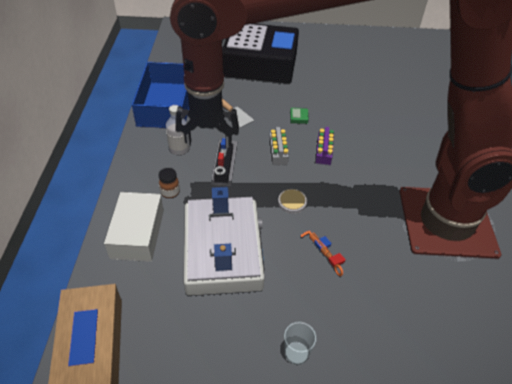

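Grey rack is at side (279,144), the purple look-alike at (325,145). The real spring lies on the stand at side (225,160), scene (212,198). The orange look-alike lies loose at side (325,250). I'll go above the grey rack for a close look.

Call:
play_rows(commands=[[85,[-60,-50,0],0],[85,[-120,-100,0],0],[85,[-180,-150,0],0],[85,[-220,-175,0],0],[85,[-220,-175,0],0],[85,[-220,-175,0],0],[85,[-220,-175,0],0]])

```text
time_s: 2.22
position: [0.4755, -0.2192, 0.2314]
tool_rot: [0.707, 0.707, 0.0, 0.0]
contact_force: [0.5, 0.5, 0.2]
finger_gap: 0.085
```

Run:
```python
from h import *
s=ctrl.state(); print(s["position"],s["time_s"])
i=ctrl.camera_info("wrist")
f=ctrl.grab_frame("wrist"); cv2.imwrite("pics/w1.png",f)
print("campos",-np.array(i["camera_from_world"])[:3,:3].T@np.array(i["camera_from_world"])[:3,3])
for n,z in [("rack_center",.029)]:
    for q in ctrl.mark_of("wrist",n): print(n,q["p"],np.array(q["xy"])*[512,384],ray("wrist",q["xy"],z,i))
for q in ctrl.cut_out("wrist","rack_center"):
    m=np.array(q["region"]); ys,xs=np.nonzero(m)
    print(q["p"],np.array(q["xy"])*[512,384],"bgr",f[m].mean(0),cv2.minAreaRect(np.c_[xs,ys].astype(np.float32)))
    P=np.array([ray("wrist",(x/512,y/384),.04,i)[:2] for x,y in zip(xs[::7],ys[::7])])
    print(cv2.minAreaRect((P*1000).astype(np.float32)))
```

```text
[ 0.47550427 -0.21921007  0.23143948] 2.225
campos [ 0.47467485 -0.14908526  0.37514367]
rack_center 0.94 [250.88   188.1984] [ 0.47182889 -0.24363303  0.029     ]
rack_center 0.82 [125.696  195.3024] [ 0.32698473 -0.2521342   0.029     ]
0.78 [248.9856 185.8944] bgr [ 84.30703677 113.95325055 109.96591186] ((249.8531951904297, 188.34402465820312), (104.79340362548828, 42.61021041870117), 82.76307678222656)
((470.8802185058594, -243.3112030029297), (46.3928337097168, 120.72215270996094), 6.136306285858154)
0.56 [124.6208 191.3856] bgr [70.38111362 62.93641836 82.85458992] ((125.5, 198.0), (106.0, 57.0), 90.0)
((331.73382568359375, -255.72842407226562), (125.75007629394531, 61.797271728515625), 84.60457611083984)
0.42 [417.4848  84.288 ] bgr [ 85.05746367  88.77278732 148.85402906] ((420.5521545410156, 86.76655578613281), (71.8030776977539, 35.235748291015625), 87.0643310546875)
((645.7442626953125, -134.22958374023438), (34.02853012084961, 69.92196655273438), 6.312499046325684)
```

View pics/w1.png

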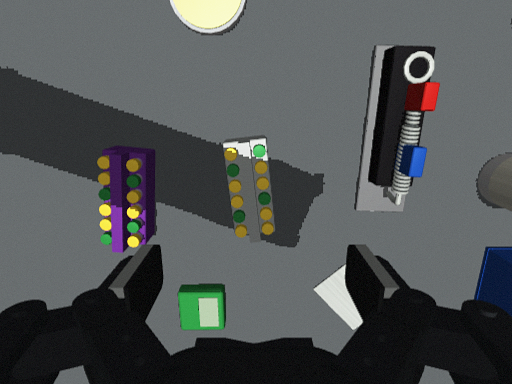

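Call:
play_rows(commands=[[85,[-12,-2,50],-3],[85,[-24,-4,100],-6.3],[85,[-24,-4,160],-6.3],[85,[-24,-4,200],-6.3],[85,[-24,-4,223],-6.3],[85,[-24,-4,223],-6.3],[85,[-24,-4,223],-6.3],[40,[-24,-4,223],-6.3],[40,[-24,-4,223],-6.3],[40,[-24,-4,223],-6.3],[40,[-24,-4,223],-6.3],[40,[-24,-4,223],-6.3],[40,[-24,-4,223],-6.3]])

```text
time_s: 4.0
position: [0.4724, -0.243, 0.0093]
tool_rot: [0.666, 0.746, 0.0, 0.001]
contact_force: [-2.0, 0.6, 6.1]
finger_gap: 0.0472
```

Call:
play_rows(commands=[[40,[0,0,-15],0],[40,[0,0,-45],0],[40,[0,0,-90],0],[40,[0,0,-140],0],[40,[30,25,-190],0],[40,[70,50,-230],0],[40,[110,80,-260],0],[40,[155,110,-260],0],[40,[195,140,-260],0],[40,[225,160,-260],0],[40,[240,167,-260],0],[40,[246,167,-260],0],[40,[246,167,-260],0],[40,[246,167,-260],0],[40,[246,167,-260],0]])

```text
time_s: 5.88
position: [0.6103, 0.019, 0.2696]
tool_rot: [0.667, 0.745, 0.0, 0.001]
contact_force: [0.3, 0.1, -4.0]
finger_gap: 0.0469
```

```bash
cat > look.py <<'E'
from h import *
import sys
Z=dict(deck=.075,hole=.137,post=.137)
def look(names,cams,png=None):
    for c in cams:
        i=ctrl.camera_info(c); f=ctrl.grab_frame(c)
        if png: cv2.imwrite(f"pics/{png}_{c}.png",f)
        for n,z in names.items():
            for q in ctrl.mark_of(c,n)[:2]: print(c,n,round(q["p"],2),(np.array(q["xy"])*[512,384]).round(1),ray(c,q["xy"],z,i).round(4))
E
python3 - <<'E'
from look import *
s=ctrl.state(); print(s["position"],s["time_s"])
look(Z,["wrist","side","scene"],"s2")
E
```

```text
[0.6103062  0.01901444 0.26959514] 5.875
wrist deck 0.77 [266.2  46.2] [0.6088 0.1434 0.075 ]
wrist hole 0.92 [270.5 140.8] [0.6204 0.0581 0.137 ]
side deck 0.55 [224.3 233.7] [0.6009 0.1401 0.075 ]
side hole 0.92 [222.9 192.5] [0.6106 0.0584 0.137 ]
side post 0.74 [219.8 247.1] [0.6016 0.2245 0.137 ]
side post 0.35 [299.3 353.8] [0.4228 0.464  0.137 ]
scene deck 0.96 [292.7 237.1] [0.5989 0.1495 0.075 ]
scene hole 0.76 [270.2 211. ] [0.6183 0.0757 0.137 ]
scene post 0.84 [314.5 239.7] [0.6058 0.2281 0.137 ]
```

View pics/s2_wrist.png

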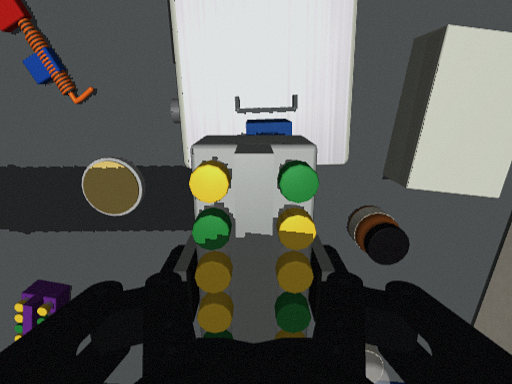

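Call:
play_rows(commands=[[40,[30,0,0],0],[40,[60,0,0],0],[40,[80,0,0],0],[40,[85,0,0],0],[40,[85,0,0],0],[40,[85,0,0],0]])

```text
time_s: 7.22
position: [0.6012, 0.1031, 0.2693]
tool_rot: [0.667, 0.745, 0.0, 0.001]
contact_force: [-0.0, 0.9, -3.0]
finger_gap: 0.0468
```

Run:
```python
from look import *
s=ctrl.state(); print(s["position"],s["time_s"])
look(Z,["wrist"],"s3")
```

```text
[0.6012253  0.10311629 0.26933777] 7.225
wrist deck 0.63 [265.2 133.9] [0.609 0.142 0.075]
wrist hole 0.74 [262.9 131.3] [0.6037 0.1497 0.137 ]
wrist post 0.58 [264.2  29. ] [0.5953 0.2297 0.137 ]
```

View pics/s3_wrist.png

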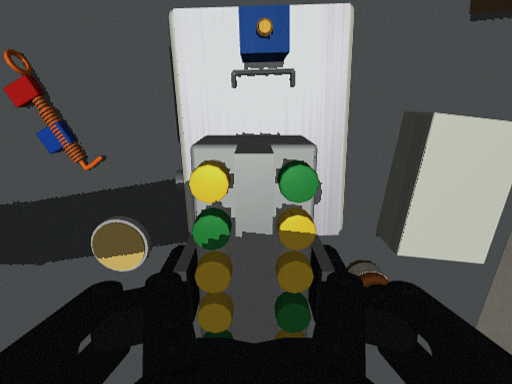

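Run:
```python
from h import *
s=ctrl.state(); M=R.from_quat(s["tool_rot"]).as_matrix(); p=np.array(s["position"])
# tool coords: rack underside 8..9mm below tcp -> tool z=+8
for n,pt in dict(blkbotL=(55,-24,9),blkbotR=(55,24,9),blktopL=(55,-24,-27),blktopR=(55,24,-27),ridgeL=(55,-6,-49),ridgeR=(55,6,-49)).items():
    print(n,proj("wrist",p+M@np.array(pt)/1000).round(1))
for n,pt in dict(shift5=(60,-24,9),).items(): print(n,proj("wrist",p+M@np.array(pt)/1000).round(1))
print(ctrl.mark_of("wrist","rack_center")[:1], proj("wrist",p+M@np.array([0,0,-20])/1000))
f=cv2.imread("pics/s3_wrist.png")[120:200,180:330]; cv2.imwrite("pics/c3.png",cv2.resize(f,None,fx=5,fy=5))
print(tool([.608,.1437,.0]))
```

```text
blkbotL [205.5 135.4]
blkbotR [304.8 135.3]
blktopL [191.3 145.1]
blktopR [320. 145.]
ridgeL [236.5 154.6]
ridgeR [275.8 154.5]
shift5 [205.1 124.8]
[] [255.41821635 267.85074479]
[ 38.68548621  10.96310206 269.34281355]
```

View pics/c3.png

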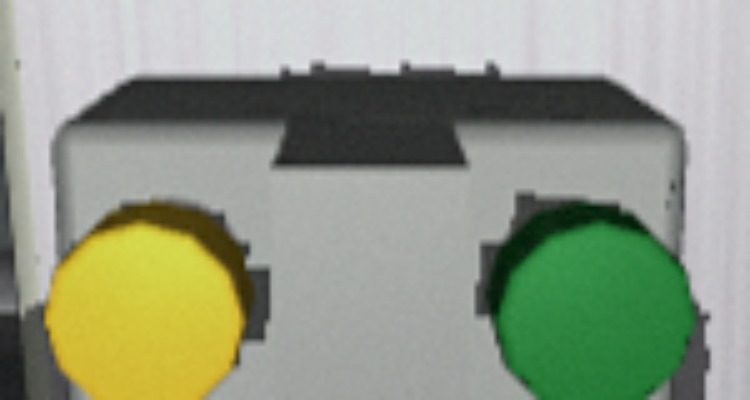

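Call:
play_rows(commands=[[40,[20,6,0],-1],[40,[38.7,11,20],-1.9],[40,[38.7,11,60],-1.9],[40,[38.7,11,110],-1.9],[40,[38.7,11,145],-1.9],[40,[38.7,11,160],-1.9],[40,[38.7,11,160],-1.9],[40,[38.7,11,160],-1.9]])

```text
time_s: 8.48
position: [0.6089, 0.1444, 0.1109]
tool_rot: [0.654, 0.756, 0.001, 0.001]
contact_force: [0.2, -0.5, -2.7]
finger_gap: 0.0469
```

Run:
```python
from h import *
s=ctrl.state(); print(s["position"],tool([.608,.1437,.0843]), s["contact_force"])
f=ctrl.grab_frame("side"); cv2.imwrite("pics/s4.png",cv2.resize(f[165:300,160:285],None,fx=4.4,fy=4.4,interpolation=cv2.INTER_CUBIC))
```

```text
[0.60889531 0.14441356 0.11089216] [-0.57741333 -1.08750705 26.58829505] [ 0.23934492 -0.50221062 -2.7446745 ]
```

View pics/s4.png

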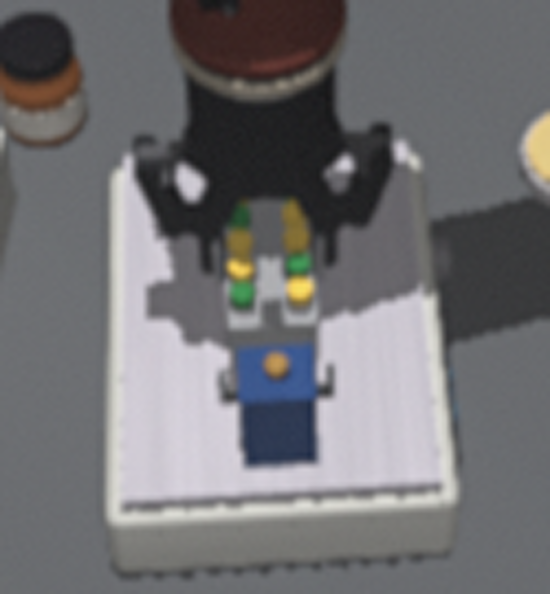

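Call:
play_rows(commands=[[40,[-0.6,-1,8],0],[40,[-0.6,-1,16],0],[40,[-0.6,-1,21],0],[40,[-0.6,-1,25],0],[40,[-0.6,-1,26.5],0],[40,[-0.6,-1,26.5],0],[40,[-0.6,-1,26.5],0]])

```text
time_s: 9.4
position: [0.6083, 0.1436, 0.0848]
tool_rot: [0.654, 0.756, 0.002, 0.001]
contact_force: [-0.2, 0.7, -3.7]
finger_gap: 0.0473
```

Call:
play_rows(commands=[[40,[0,0,1.5],0],[40,[0,0,1.5],0],[70,[0,0,1],0],[85,[0,0,0],0],[85,[0,0,0],0],[85,[0,0,-10],0],[85,[0,0,-40],0],[85,[0,0,-90],0],[85,[0,0,-150],0],[85,[0,0,-190],0],[85,[0,0,-200],0],[85,[0,0,-200],0]])

```text
time_s: 10.9
position: [0.6075, 0.1436, 0.2852]
tool_rot: [0.654, 0.756, 0.002, 0.002]
contact_force: [-1.1, 0.2, -0.4]
finger_gap: 0.0848
```

Run:
```python
from look import *
s=ctrl.state(); print(s["position"],s["time_s"])
look(dict(rack_center=.104,deck=.075,hole=.137,post=.137),["wrist","side","scene"],"s5")
print(tool([.6415,-.14,.27]))
```

```text
[0.60754146 0.14356131 0.28519489] 10.9
wrist rack_center 0.93 [253.6 172.8] [0.6081 0.142  0.104 ]
wrist rack_center 0.52 [ 42.1 377.3] [ 0.3746 -0.1664  0.104 ]
wrist hole 0.73 [252.9 261.7] [0.6196 0.0555 0.137 ]
side rack_center 0.86 [323.9 146.1] [ 0.3436 -0.1681  0.104 ]
side rack_center 0.79 [221.7 223.8] [0.6074 0.1319 0.104 ]
side deck 0.93 [223.2 234.6] [0.6034 0.143  0.075 ]
side hole 0.61 [221.8 191.5] [0.6137 0.0552 0.137 ]
side post 0.77 [220.7 247.2] [0.5995 0.2246 0.137 ]
side post 0.56 [230.2 110.9] [ 0.6202 -0.2643  0.137 ]
scene rack_center 0.72 [265.7 151.2] [ 0.4034 -0.1697  0.104 ]
scene rack_center 0.61 [288.9 231.8] [0.6125 0.1454 0.104 ]
scene deck 0.73 [290.9 235.5] [0.5984 0.142  0.075 ]
scene hole 0.68 [268.7 208.8] [0.6154 0.0667 0.137 ]
scene hole 0.5 [396.9 271.1] [0.5339 0.4261 0.137 ]
scene post 0.96 [316.6 237.4] [0.5958 0.2266 0.137 ]
[-285.41574709   -7.25075343   14.7188826 ]
```

View pics/s5_wrist.png

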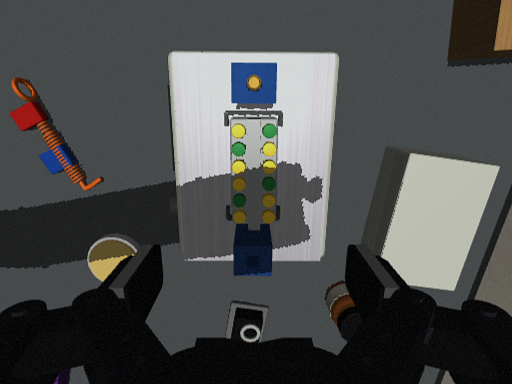

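Run:
```python
from h import *
i=ctrl.camera_info("wrist"); f=cv2.imread("pics/s5_wrist.png"); h=cv2.cvtColor(f,cv2.COLOR_BGR2HSV)
m=cv2.inRange(h,(8,120,80),(28,255,255)); m[:60]=0;m[110:]=0;m[:,:225]=0;m[:,285:]=0
ys,xs=np.nonzero(m); print("post px",xs.mean(),ys.mean(),len(xs),ray("wrist",((xs.mean()+.5)/512,(ys.mean()+.5)/384),.146,i))
b=cv2.inRange(h,(105,120,60),(130,255,255)); 
for y0,y1 in [(55,110),(215,280)]:
    k=b.copy();k[:y0]=0;k[y1:]=0;k[:,:220]=0;k[:,290:]=0
    ys,xs=np.nonzero(k); print(xs.min(),xs.max(),ys.min(),ys.max())
j=ctrl.camera_info("side"); 
for c in ["side","scene"]:
    for q in ctrl.mark_of(c,"bottle")[:1]+ctrl.mark_of(c,"jar")[:1]: print(c,q["p"],ray(c,q["xy"],0))
cv2.imwrite("pics/p.png",cv2.resize(f[50:290,200:310],None,fx=2.5,fy=2.5))
print(tool([.64,-.21,.25]))
```

```text
post px 253.5493827160494 82.32098765432099 162 [0.59534548 0.22903811 0.146     ]
231 276 63 103
243 271 271 275
side 0.95 [ 0.77669625 -0.24067955  0.        ]
side 0.77 [ 0.78700939 -0.05927244  0.        ]
scene 0.6 [ 0.78896115 -0.23290812  0.        ]
scene 0.84 [ 0.78001641 -0.05165308  0.        ]
[-354.48494754  -18.9186362    34.65946109]
```

Call:
play_rows(commands=[[60,[-40,-2,0],0],[60,[-90,-5,0],0],[60,[-150,-8,10],0],[60,[-210,-11,20],0],[60,[-270,-14,30],0],[60,[-320,-17,34],0],[60,[-345,-19,34],0],[60,[-354,-19,34],0],[60,[-354,-19,34],0],[60,[-354,-19,34],0]])

```text
time_s: 13.1
position: [0.6403, -0.2075, 0.2508]
tool_rot: [0.653, 0.757, 0.002, 0.001]
contact_force: [-0.1, 0.1, -0.0]
finger_gap: 0.0601
```

Run:
```python
from look import *
s=ctrl.state(); print(s["position"],s["time_s"])
i=ctrl.camera_info("wrist")
look(dict(hook_grip=.053,ring_grip=.053,hook_tip=.015,ring=.0375),["wrist"],"s6")
f=cv2.imread("pics/s6_wrist.png"); h=cv2.cvtColor(f,cv2.COLOR_BGR2HSV)
for n,lo,hi in [("red",(0,150,60),(8,255,255)),("red2",(172,150,60),(180,255,255)),("blue",(105,150,60),(125,255,255))]:
    m=cv2.inRange(h,lo,hi); k,l,st,c=cv2.connectedComponentsWithStats(m)
    for q in range(1,k):
        if st[q,4]>60: print(n,st[q].tolist(),ray("wrist",((c[q]+.5)/[512,384]),.071,i).round(4))
```

```text
[ 0.64028861 -0.20749144  0.25081082] 13.1
wrist hook_grip 0.69 [261.5 107.1] [ 0.6392 -0.1412  0.053 ]
wrist hook_grip 0.61 [251.2 165.5] [ 0.6375 -0.2047  0.053 ]
wrist ring_grip 0.25 [355.3 198.8] [ 0.7612 -0.2258  0.053 ]
wrist hook_tip 0.82 [246.2 193.9] [ 0.6375 -0.2491  0.015 ]
wrist ring 0.85 [267.2  80.2] [ 0.6415 -0.1128  0.0375]
red [253, 96, 18, 28, 364] [ 0.6395 -0.1437  0.071 ]
blue [242, 153, 17, 30, 371] [ 0.6369 -0.2041  0.071 ]
blue [361, 265, 133, 64, 2074] [ 0.8654 -0.3161  0.071 ]
blue [318, 312, 11, 36, 78] [ 0.7554 -0.3931  0.071 ]
blue [373, 347, 40, 37, 1112] [ 0.8545 -0.4384  0.071 ]
```

View pics/s6_wrist.png

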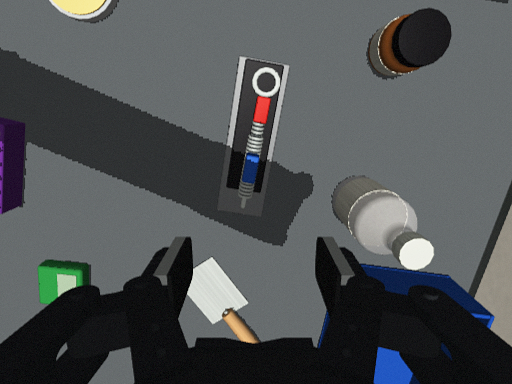

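Run:
```python
from h import *
print(tool([.6397,-.1425,.040]))
```

```text
[ 65.5244474    8.32714795 210.87377146]
```

Call:
play_rows(commands=[[45,[35,4,30],6],[45,[65.5,8.3,80],10.9],[45,[65.5,8.3,130],10.9],[45,[65.5,8.3,175],10.9],[45,[65.5,8.3,200],10.9],[45,[65.5,8.3,210],10.9],[45,[65.5,8.3,210],10.9],[45,[65.5,8.3,210.5],10.9]])

```text
time_s: 14.35
position: [0.6407, -0.1427, 0.042]
tool_rot: [0.723, 0.691, 0.003, 0.002]
contact_force: [-0.3, 0.4, 0.1]
finger_gap: 0.0449
```

Call:
play_rows(commands=[[45,[0,-1,2.2],0],[30,[0,-1,2.2],0],[8,[0,-1,2.2],0],[8,[0,-1,2.2],0],[8,[0,-1,2.2],0],[8,[0,-1,2.2],0],[8,[0,-1,2.2],0],[8,[0,-1,2.2],0]])

```text
time_s: 15.35
position: [0.64, -0.1427, 0.0402]
tool_rot: [0.723, 0.691, 0.003, 0.002]
contact_force: [-0.1, -0.3, 5.4]
finger_gap: 0.0134
```

Call:
play_rows(commands=[[8,[0,0,-10],0],[8,[0,0,-40],0],[8,[0,0,-85],0],[8,[0,0,-130],0],[8,[30,-5,-165],0],[8,[70,-12,-180],-2],[8,[120,-20,-180],-5],[8,[170,-28,-180],-8],[8,[220,-36,-180],-11],[8,[260,-43,-180],-11],[8,[290,-48,-180],-11],[8,[305,-49.5,-180],-11],[8,[305,-49.5,-180],-11],[8,[305,-49.5,-180],-11],[8,[305,-49.5,-180],-11]])

```text
time_s: 17.23
position: [0.6032, 0.1624, 0.2201]
tool_rot: [0.654, 0.757, 0.003, 0.003]
contact_force: [-0.2, -0.0, -1.3]
finger_gap: 0.0132
```

Run:
```python
from look import *
s=ctrl.state(); print(s["position"],s["tool_rot"],s["time_s"],s["finger_gap"])
z=s["position"][2]-.005
Z=dict(hook_grip=z+.018,ring_grip=z+.018,hook_tip=z-.02,ring=z+.0025,hole=.137,post=.137,rack_center=.104)
look(Z,["wrist","side","scene"],"s7")
p=np.array(s["position"]);M=R.from_quat(s["tool_rot"]).as_matrix()
for c in ["wrist","side","scene"]:
    print(c,"pred tip",proj(c,p+M@[-.109,0,.025]),"ring",proj(c,p+M@[.0285,0,.0015]),"blue",proj(c,p+M@[-.062,0,-.013]),"hole",proj(c,[.6204,.0568,.137]))
for q in ["side"]:
    f=cv2.imread("pics/s7_side.png")[150:270,160:290]
    g=cv2.imread("pics/s7_scene.png")[180:270,220:350]
    cv2.imwrite("pics/c7.png",np.hstack([cv2.resize(f,(390,360),interpolation=cv2.INTER_CUBIC),cv2.resize(g,(390,360),interpolation=cv2.INTER_CUBIC)]))
```

```text
[0.60315487 0.16237337 0.22013652] [0.65395014 0.75652765 0.00250943 0.00296997] 17.225 0.01320735570802306
wrist hook_grip 0.74 [ 27.2 185. ] [0.5007 0.184  0.2331]
wrist ring_grip 0.56 [250.5 260.6] [0.6009 0.1617 0.2331]
wrist hook_tip 0.89 [ 78.  205.4] [0.5021 0.162  0.1951]
wrist post 0.77 [260.  104.9] [0.5976 0.2308 0.137 ]
wrist post 0.36 [251.5 261.2] [0.609  0.1096 0.137 ]
wrist rack_center 0.62 [255.1 207.9] [0.6073 0.1438 0.104 ]
side hook_grip 0.74 [320.8 242.8] [0.3854 0.2666 0.2331]
side hook_grip 0.65 [218.8 179. ] [0.6133 0.1024 0.2331]
side ring_grip 0.67 [223.5 198.5] [0.5968 0.1607 0.2331]
side ring_grip 0.55 [335.7 259.4] [0.3571 0.3055 0.2331]
side hook_tip 0.73 [299.7 235.2] [0.4249 0.2217 0.1951]
side hook_tip 0.2 [225.2 248.2] [0.584  0.2672 0.1951]
side ring 0.79 [336.8 273. ] [0.354  0.3273 0.2176]
side hole 0.84 [220.5 191.6] [0.6169 0.0558 0.137 ]
side hole 0.46 [222.9 250.8] [0.5936 0.2342 0.137 ]
side post 0.97 [222.8 248. ] [0.5946 0.2265 0.137 ]
side rack_center 0.96 [221.8 227.9] [0.6059 0.1445 0.104 ]
side rack_center 0.68 [324.2 146.8] [ 0.3429 -0
[... 420 characters left out ...]
ring 0.47 [358.9 212.1] [0.5151 0.2827 0.2176]
scene hole 0.59 [265.4 207.5] [0.6187 0.0567 0.137 ]
scene post 0.74 [313.7 238. ] [0.6031 0.2229 0.137 ]
scene rack_center 0.95 [264.5 149.5] [ 0.3997 -0.1797  0.104 ]
scene rack_center 0.75 [282.6 187.6] [0.4951 0.0042 0.104 ]
wrist pred tip [254.67876608 379.47644222] ring [255.58389371 195.80436964] blue [255.17939889 369.98406759] hole [255.77367292 319.60743061]
side pred tip [218.91682953 175.17834172] ring [221.35966602 212.99159971] blue [219.38495927 178.54829451] hole [219.08361894 191.82319215]
scene pred tip [265.14061309 191.81889954] ring [308.43758417 208.37724577] blue [279.73629399 188.65640603] hole [264.98311588 207.81861675]
```

View pics/c7.png

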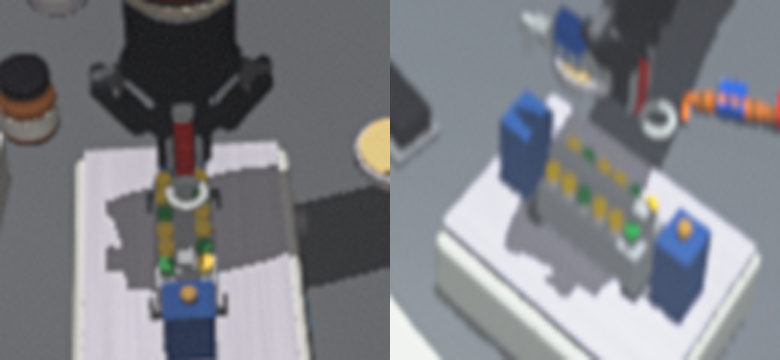

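Run:
```python
from h import *
i=ctrl.camera_info("wrist"); f=cv2.imread("pics/s7_wrist.png"); h=cv2.cvtColor(f,cv2.COLOR_BGR2HSV)
m=cv2.inRange(h,(8,120,60),(28,255,255)); m[:70]=0;m[125:]=0;m[:,:230]=0;m[:,290:]=0
ys,xs=np.nonzero(m); print("post",xs.mean(),ys.mean(),len(xs),xs.min(),xs.max(),ys.min(),ys.max(),ray("wrist",((xs.mean()+.5)/512,(ys.mean()+.5)/384),.147,i))
b=cv2.inRange(h,(105,120,40),(130,255,255)); b[:50]=0;b[150:]=0;b[:,:200]=0;b[:,310:]=0
ys,xs=np.nonzero(b); print("pillar",xs.min(),xs.max(),ys.min(),ys.max())
s=ctrl.state();p=np.array(s["position"]);M=R.from_quat(s["tool_rot"]).as_matrix()
a=np.linspace(0,2*np.pi,24)
for r in(10,15.5):
    for t in a:
        u=proj("wrist",p+M@np.array([28.5+r*np.cos(t),r*np.sin(t),0])/1000,i); f[int(round(u[1])),int(round(u[0]))]=(0,0,255)
cv2.imwrite("pics/c8.png",cv2.resize(f[60:300,190:330],None,fx=2.5*1,fy=2.5,interpolation=cv2.INTER_NEAREST))
```

```text
post 256.3320895522388 106.73880597014926 268 248 265 98 115 [0.59489125 0.2308116  0.147     ]
pillar 228 285 81 131
```

View pics/c8.png

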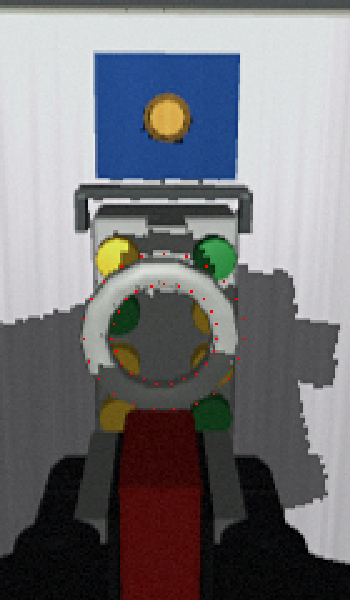

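Run:
```python
from h import *
print(tool([.6055,.1663,.167]))
```

```text
[ 1.84941262  2.61246325 53.09188806]
```

Call:
play_rows(commands=[[8,[1.8,2.6,20],0],[8,[1.8,2.6,40],0],[8,[1.8,2.6,50],0],[8,[1.8,2.6,53],0],[8,[1.8,2.6,53],0],[8,[1.8,2.6,53],0],[8,[1.8,2.6,53],0]])

```text
time_s: 19.3
position: [0.6057, 0.1664, 0.1677]
tool_rot: [0.653, 0.757, 0.003, 0.003]
contact_force: [0.8, -0.8, -2.1]
finger_gap: 0.0131
```

Run:
```python
from look import *
s=ctrl.state(); print(s["position"],s["tool_rot"],s["time_s"],s["contact_force"])
print(tool([.6055,.1663,.150]))
z=s["position"][2]-.005
look(dict(hook_tip=z-.02,hole=.137),["side","scene"],"s9")
p=np.array(s["position"]);M=R.from_quat(s["tool_rot"]).as_matrix()
for c in ["side","scene"]: print(c,"tip",proj(c,p+M@[-.1097,-.001,.025]))
f=cv2.imread("pics/s9_side.png")[165:225,190:250]
g=cv2.imread("pics/s9_scene.png")[175:235,235:295]
cv2.imwrite("pics/c9.png",cv2.resize(np.hstack([f,g]),None,fx=6,fy=6,interpolation=cv2.INTER_CUBIC))
```

```text
[0.60574521 0.16637508 0.16768571] [0.65310461 0.75725565 0.00306538 0.00297585] 19.3 [ 0.80776277 -0.82953551 -2.11580229]
[-0.02935052 -0.40442345 17.68292198]
side hook_tip 0.78 [299.8 238.9] [0.4197 0.1929 0.1427]
side hole 0.51 [220.1 225.5] [0.6072 0.1627 0.137 ]
scene hook_tip 0.84 [263.7 204.7] [0.6186 0.0494 0.1427]
scene hook_tip 0.59 [318.4 206.8] [0.5108 0.1581 0.1427]
scene hole 0.83 [267.1 207.5] [0.6151 0.0599 0.137 ]
side tip [218.69837828 190.56418563]
scene tip [265.07180268 206.64533035]
```

Call:
play_rows(commands=[[8,[0,-0.4,3],0],[8,[0,-0.4,6],0],[8,[0,-0.4,9],0],[8,[0,-0.4,11],0],[8,[0,-0.4,11],0]])

```text
time_s: 20.23
position: [0.6051, 0.1662, 0.156]
tool_rot: [0.653, 0.757, 0.003, 0.003]
contact_force: [-0.5, -0.3, -1.9]
finger_gap: 0.0131
```

Call:
play_rows(commands=[[8,[0,0,3],0],[8,[0,0,6],0],[8,[0,0,9],0],[8,[0,0,11],0],[8,[0,0,11],0]])

```text
time_s: 20.85
position: [0.6051, 0.1662, 0.1447]
tool_rot: [0.653, 0.757, 0.002, 0.003]
contact_force: [-0.0, 0.1, -0.9]
finger_gap: 0.013
```

Run:
```python
from look import *
s=ctrl.state(); print(s["position"],s["time_s"],s["contact_force"],s["moment"])
i=ctrl.camera_info("wrist")
look(dict(ring=s["position"][2]-.0025,post=.137),["wrist","side","scene"],"s10")
f=cv2.imread("pics/s10_wrist.png"); h=cv2.cvtColor(f,cv2.COLOR_BGR2HSV)
m=cv2.inRange(h,(8,120,60),(28,255,255)); m[:, :230]=0;m[:,290:]=0;m[170:]=0
k,l,st,c=cv2.connectedComponentsWithStats(m)
for q in range(1,k):
    if st[q,4]>40: print(st[q].tolist(),c[q],ray("wrist",((c[q]+.5)/[512,384]),.147,i))
p=np.array(s["position"]);M=R.from_quat(s["tool_rot"]).as_matrix()
for c in ["side","scene"]: print(c,"tip",proj(c,p+M@[-.1097,-.001,.025]),"ring",proj(c,p+M@[.0285,-.001,0]))
a=cv2.resize(np.hstack([cv2.imread("pics/s10_side.png")[160:260,180:260],cv2.imread("pics/s10_scene.png")[170:270,245:345]]),None,fx=2.8,fy=2.8,interpolation=cv2.INTER_CUBIC)
w=cv2.resize(f[60:260,190:330],(196,280))
cv2.imwrite("pics/c10.png",np.hstack([a,w]))
```

```text
[0.60508    0.16617002 0.14470285] 20.85 [-0.0257061   0.10143852 -0.88601775] [0.10131583 0.06048041 0.03768526]
wrist post 0.58 [255.4 115.4] [0.5957 0.2299 0.137 ]
side ring 0.62 [219.6 236.7] [0.6045 0.1992 0.1422]
side ring 0.49 [339.  269.2] [0.3344 0.2688 0.1422]
side post 0.86 [221.6 247.7] [0.5974 0.226  0.137 ]
side post 0.32 [296.5 352.7] [0.4282 0.4621 0.137 ]
scene ring 0.48 [300.8 231. ] [0.6138 0.1868 0.1422]
scene ring 0.43 [358.4 212.3] [0.4451 0.2461 0.1422]
scene post 0.87 [316.7 238.1] [0.5975 0.2284 0.137 ]
scene post 0.16 [299.6 222.8] [0.5905 0.1614 0.137 ]
[240, 103, 29, 29, 625] [253.944 117.272] [0.5953018  0.22921413 0.147     ]
side tip [219.28459394 196.54552572] ring [221.77096461 234.42964265]
scene tip [265.05151028 212.27545838] ring [306.56756231 229.30850375]
```

View pics/c10.png

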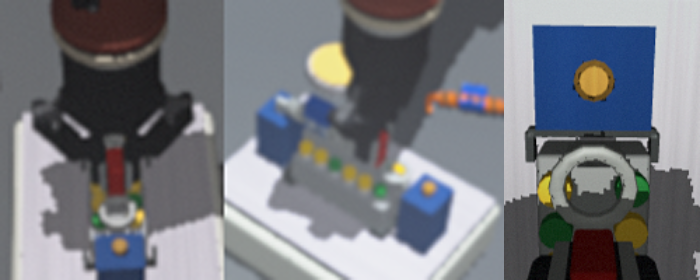

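Call:
play_rows(commands=[[8,[3,0,0],0],[8,[6,0,0],0],[8,[9,0,0],0],[8,[12,0,0],0],[8,[12,0,0],0]])

```text
time_s: 21.92
position: [0.6034, 0.1778, 0.1448]
tool_rot: [0.653, 0.757, 0.002, 0.003]
contact_force: [0.7, -3.9, -2.4]
finger_gap: 0.0136
```

Call:
play_rows(commands=[[8,[0,0,-4],0],[8,[0,0,-8],0],[8,[0,0,-11],0],[8,[3,0,-11],0],[8,[7,0,-11],0],[8,[11,0,-11],0],[8,[11,0,-11],0]])

```text
time_s: 22.8
position: [0.602, 0.188, 0.1564]
tool_rot: [0.653, 0.757, 0.002, 0.003]
contact_force: [0.4, -7.1, 0.1]
finger_gap: 0.0131
```

Call:
play_rows(commands=[[8,[4,0,0],0],[8,[8,0,0],0],[8,[12,0,0],0],[8,[13.8,0,0],0],[8,[13.8,0,0],0],[8,[13.8,0,0],0]])

```text
time_s: 23.55
position: [0.6005, 0.1994, 0.1564]
tool_rot: [0.654, 0.757, 0.001, 0.004]
contact_force: [0.9, -9.5, -1.5]
finger_gap: 0.0133
```

Run:
```python
from look import *
s=ctrl.state(); print(s["position"],s["time_s"],s["contact_force"],s["moment"])
i=ctrl.camera_info("wrist"); f=ctrl.grab_frame("wrist"); cv2.imwrite("pics/s11.png",f)
p=np.array(s["position"]);M=R.from_quat(s["tool_rot"]).as_matrix()
print("ring pred px",proj("wrist",p+M@[.0278,-.001,-.0],i))
h=cv2.cvtColor(f,cv2.COLOR_BGR2HSV); m=cv2.inRange(h,(8,120,60),(28,255,255)); 
k,l,st,c=cv2.connectedComponentsWithStats(m)
for q in range(1,k):
    if st[q,4]>60 and 220<c[q][0]<290: print("brass",st[q].tolist(),c[q],ray("wrist",((c[q]+.5)/[512,384]),.147,i))
# ring outline: bright low-sat pixels vs blue pillar around
b=cv2.inRange(h,(100,100,30),(135,255,255)); print("blue bbox",[ (np.nonzero(b[:,220:290])[k].min(),np.nonzero(b[:,220:290])[k].max()) for k in(0,1)])
g=cv2.inRange(h,(0,0,60),(180,70,255))
for y in range(150,240,6): print(y,"".join("B" if b[y,x] else "O" if m[y,x] else "r" if g[y,x] else "." for x in range(200,312,2)))
for n in ["ring","post"]: print(n,[(round(q["p"],2),(np.array(q["xy"])*[512,384]).round(1)) for q in ctrl.mark_of("wrist",n)[:2]])
```

```text
[0.60047067 0.1993803  0.15637684] 23.55 [ 0.88789047 -9.49194601 -1.53749448] [-2.13438866 -0.26391509  0.01888948]
ring pred px [253.08291293 194.56450836]
brass [241, 175, 25, 22, 421] [252.95249406 184.84085511] [0.59539966 0.22885738 0.147     ]
brass [218, 229, 18, 14, 93] [223.97849462 234.92473118] [0.58412829 0.19941249 0.147     ]
brass [231, 309, 10, 17, 88] [235.98863636 318.60227273] [0.59722185 0.14808816 0.147     ]
brass [266, 325, 11, 16, 143] [271.06993007 332.67832168] [0.61893332 0.14120013 0.147     ]
blue bbox [(np.int64(136), np.int64(210)), (np.int64(0), np.int64(69))]
150 rrrrrrrrBBBBBBBBBBBBBBBBBBBBBBBBBBBBBBBBBBBBBBrrrrrrrrrr
156 rrrrrrrrBBBBBBBBBBBBBBBBBBBBBBBBBBBBBBBBBBBBBBrrrrrrrrrr
162 rrrrrrrrBBBBBBBBBBBBBBBBBBBBBBBBBBBBBBBBBBBBBBrrrrrrrrrr
168 rrrrrrrrBBBBBBBBBB.rrrrrrrrrrrrrrrrrBBBBBBBBBBrrrrrrrrrr
174 rrrrrrrrBBBBBBBrrrrrrrrrrrrrrrrrrrrrrrrBBBBBBBrrrrrrrrrr
180 rrrrrrrrBBBBBrrrrrrrBOOOOOOOOOOOOBrrrrrrr.BBBBrrrrrrrrrr
186 rrrrrrrrBBBBrrrrrrBBBOOOOOOOOOOOOBBBBrrrrrBBB.rrrrrrrrrr
192 rrrrrrrrBBBrrrrrrBBBBB.OOOOOOOO.BBBBBrrrrrrBBr.rrrrrrrrr
198 rrrrr...BBBBrrrrr.BBBBBBBBBBBBBBBBBBBrrrrrrBB...rrrrrrrr
204 rrrrr...BBBBrrrrrr.BBBBBBBBBBBBBBBB.rrrrrrBBB...rrrrrrrr
210 rrrrr...rr....rrrrrrr.....BBBBB...rrrrrr.BBBB...rrrrrrrr
216 rrrrr...r........rrrrrrrrrrrrrrrrrrrrr..........rrrrrrrr
222 rrrrrrrrrrrrrrrrrrrrrrrrrrrrrrrrrrrrrrrrrrrrrrrrrrrrrrrr
228 rrrrrrrrrrrrrrrrrrrr..............rrrrrrrrrrrrrrrrrrrrrr
234 rrrrrrrrrrOOOr..............................rrrrrrrrrrrr
ring []
post [(0.71, array([254.7, 181.6]))]
```

Call:
play_rows(commands=[[8,[3,0,0],0],[8,[5.5,0,0],0],[8,[5.5,0,0],0],[8,[5.5,0,0],0]])

```text
time_s: 24.2
position: [0.6002, 0.2022, 0.1562]
tool_rot: [0.655, 0.756, 0.0, 0.005]
contact_force: [1.9, -11.1, -3.7]
finger_gap: 0.0131
```

```bash
cat > rp.py <<'E'
from look import *
s=ctrl.state(); print(s["position"],s["time_s"],s["contact_force"],s["finger_gap"])
i=ctrl.camera_info("wrist"); f=ctrl.grab_frame("wrist")
p=np.array(s["position"]);M=R.from_quat(s["tool_rot"]).as_matrix()
print("ring pred px",proj("wrist",p+M@[.0278,-.001,-.0],i))
h=cv2.cvtColor(f,cv2.COLOR_BGR2HSV); m=cv2.inRange(h,(8,120,60),(28,255,255)); b=cv2.inRange(h,(100,100,30),(135,255,255)); g=cv2.inRange(h,(0,0,60),(180,70,255))
k,l,st,c=cv2.connectedComponentsWithStats(m)
for q in range(1,k):
    if st[q,4]>60 and 220<c[q][0]<290 and c[q][1]<225: print("brass",st[q].tolist(),c[q])
for y in range(140,240,5): print(y,"".join("B" if b[y,x] else "O" if m[y,x] else "r" if g[y,x] else "." for x in range(200,312,2)))
E
python3 rp.py
```

```text
[0.60020334 0.20224878 0.15624801] 24.2 [  1.89013906 -11.1476042   -3.74938797] 0.01309806702424553
ring pred px [253.11705846 194.55044503]
brass [240, 177, 26, 25, 454] [252.4339207  188.92951542]
140 rrrrrrrrrrrrrBBBBBBBBBBBBBBBBBBBBBBBBBBB.rrrrrrrrrrrrrrr
145 rrrrrrrrrrrBBBBBBBBBBBBBBBBBBBBBBBBBBBBBBBrrrrrrrrrrrrrr
150 rrrrrrrrrBBBBBBBBBBBBBBBBBBBBBBBBBBBBBBBBBBBrrrrrrrrrrrr
155 rrrrrrrrBBBBBBBBBBBBBBBBBBBBBBBBBBBBBBBBBBBBBBrrrrrrrrrr
160 rrrrrrrrBBBBBBBBBBBBBBBBBBBBBBBBBBBBBBBBBBBBBBrrrrrrrrrr
165 rrrrrrrrBBBBBBBBBBBBBrrrrrrrrrrrr.BBBBBBBBBBBBrrrrrrrrrr
170 rrrrrrrrBBBBBBBB.rrrrrrrrrrrrrrrrrrrrrBBBBBBBBrrrrrrrrrr
175 rrrrrrrrBBBBBBBrrrrrrrrrrBBBBBrrrrrrrrrrBBBBBBrrrrrrrrrr
180 rrrrrrrrBBBBBrrrrrrrBBBOOOOOOO.BBBrrrrrrr.BBB.rrrrrrrrrr
185 rrrrrrrrBBBBrrrrrrBBBOOOOOOOOOOO.BBBrrrrrrBBBrrrrrrrrrrr
190 rrrrrrrrBBBBrrrrrBBBOOOOOOOOOOOOOBBBBrrrrrrBBrrrrrrrrrrr
195 rrrrrr.rBBBrrrrrrBBBBOOOOOOOOOOO.BBBB.rrrrrBBrrrrrrrrrrr
200 rrrrr...BBBBrrrrrrBBBBB.O.OOO.BBBBBB.rrrrrBBB...rrrrrrrr
205 rrrrr...BBBBrrrrrr.BBBBBBBBBBBBBBBB.rrrrrrBBB...rrrrrrrr
210 rrrrr...BBBBBBrrrrrrr..BBBBBBBB..rrrrrrrBBBBB...rrrrrrrr
215 rrrrr...rr......rrrrrrrrrrrrrrrrrrrrrr..BBBB....rrrrrrrr
220 rrrrrrrrr..........rrrrrrrrrrrrrrrr..........rrrrrrrrrrr
225 rrrrrrrrrrrrrrrrrrrrr.............rrrrrrrrrrrrrrrrrrrrrr
230 rrrrrrrrrrrrrrrrrrrr..............rrrrrrrrrrrrrrrrrrrrrr
235 rrrrrrrrrrrrO.............................rrrrrrrrrrrrrr
```

Call:
play_rows(commands=[[8,[5,0,0],0],[8,[5,0,0],0],[8,[5,0,0],0],[8,[5,0,3],0],[8,[5,0,6],0],[8,[5,0,6],0]])

```text
time_s: 25.0
position: [0.6004, 0.2044, 0.1506]
tool_rot: [0.655, 0.755, -0.001, 0.007]
contact_force: [1.1, -10.4, -0.2]
finger_gap: 0.0126
```

```bash
python3 rp.py
```

```text
[0.60043581 0.20443251 0.1505813 ] 25.0 [  1.0937981  -10.38992155  -0.2434007 ] 0.012630200934215798
ring pred px [253.14851759 194.56172266]
brass [239, 185, 25, 24, 478] [251.19874477 196.34937238]
140 rrrrrrrrrrrrrrrrrrrrrrrrrrrrrrrrrrrrrrrrrrrrrrrrrrrrrrrr
145 rrrrrrrrrrrBBBBBBBBBBBBBBBBBBBBBBBBBBBBBBrrrrrrrrrrrrrrr
150 rrrrrrrrrrBBBBBBBBBBBBBBBBBBBBBBBBBBBBBBBBrrrrrrrrrrrrrr
155 rrrrrrrrBBBBBBBBBBBBBBBBBBBBBBBBBBBBBBBBBBBBrrrrrrrrrrrr
160 rrrrrr.BBBBBBBBBBBBBBBBBBBBBBBBBBBBBBBBBBBBBBBrrrrrrrrrr
165 rrrrrr.BBBBBBBBBBBBBBBBr..rrrrrBBBBBBBBBBBBBBBrrrrrrrrrr
170 rrrrrr.BBBBBBBBBBBrrrrrrrrrrrrrrrrrrBBBBBBBBBBrrrrrrrrrr
175 rrrrrrrBBBBBBBBBrrrrrrrrrrrrrrrrrrrrrrrBBBBBBBrrrrrrrrrr
180 rrrrrrrBBBBBB.rrrrrrrBBBBBBBBBBBBrrrrrrrrBBBBBrrrrrrrrrr
185 rrrrrrrBBBBBBrrrrrrBBBB.OOOO..BBBBBBrrrrrrBBB.rrrrrrrrrr
190 rrrrrrrBBBBBrrrrrrBB.OOOOOOOOOOOBBBBBrrrrr.BBrrrrrrrrrrr
195 rrrrrrrBBBB.rrrrrBBBOOOOOOOOOOOO.BBBB.rrrrrBBrrrrrrrrrrr
200 rrrrrr.BBBBBrrrrr.BBOOOOOOOOOOOOBBBBBrrrrr.BBrrrrrrrrrrr
205 rrrr...BBBBBBrrrrr.BB.OOOOOOOOOBBBBB.rrrrrBBB...rrrrrrrr
210 rrrr...BBBBBBrrrrrrr.BBBBBBBBBBBB..rrrrrrBBBB...rrrrrrrr
215 rrrr...BBBBBBBB.rrrrrrrr.r.rr..rrrrrrrrBBBBBB...rrrrrrrr
220 rrrr...BBBBBBBBBBBrrrrrrrrrrrrrrrrrrrBBBBBBBB...rrrrrrrr
225 rrrr...r...............rrr.rrrr.................rrrrrrrr
230 rrrrrrrrrrrrrrrrrrrr..............rrrrrrrrrrrrrrrrrrrrrr
235 rrrrrrrrrrrrr............................rrrrrrrrrrrrrrr
```

Call:
play_rows(commands=[[8,[2,0,3],0],[8,[2,0,6],0],[8,[2,0,8.5],0],[8,[2,0,8.5],0],[8,[2,0,8.5],0]])

```text
time_s: 25.68
position: [0.6013, 0.2039, 0.1451]
tool_rot: [0.656, 0.754, -0.001, 0.008]
contact_force: [-5.7, -13.4, 17.0]
finger_gap: 0.0133
```

```bash
python3 rp.py
```

```text
[0.60132281 0.20386609 0.14511014] 25.675 [ -5.73090642 -13.42957058  16.95625659] 0.013264383337804659
ring pred px [253.1323638  194.53130764]
brass [236, 186, 27, 26, 517] [249.44487427 198.46421663]
140 rrrrrrrrrrrrrrrrrrrrrrrrrrrrrrrrrrrrrrrrrrrrrrrrrrrrrrrr
145 rrrrrrrrrrBBBBBBBBBBBBBBBBBBBBBBBBBBBBBB.rrrrrrrrrrrrrrr
150 rrrrrrrr.BBBBBBBBBBBBBBBBBBBBBBBBBBBBBBBBBrrrrrrrrrrrrrr
155 rrrrrrrBBBBBBBBBBBBBBBBBBBBBBBBBBBBBBBBBBBBBrrrrrrrrrrrr
160 rrrrrBBBBBBBBBBBBBBBBBBBBBBBBBBBBBBBBBBBBBBBB.rrrrrrrrrr
165 rrrrrBBBBBBBBBBBBBBBBBBBBBBBBBBBBBBBBBBBBBBBBBrrrrrrrrrr
170 rrrrrBBBBBBBBBBBBBBBrrrrrrrrrrrrrrBBBBBBBBBBB.rrrrrrrrrr
175 rrrrrBBBBBBBBBBBrrrrrrrrrrrrrrrrrrrrrrBBBBBBB.rrrrrrrrrr
180 rrrrrBBBBBBBBBrrrrrrrr.BBBBBBBBBrrrrrrrrBBBBB.rrrrrrrrrr
185 rrrrrBBBBBBBBrrrrrrBBBBBB.BBBBBBBBBrrrrrrrBBBrrrrrrrrrrr
190 rrrrrBBBBBBBrrrrrrBBrOOOOOOOOO.BBBBBBrrrrrBBBrrrrrrrrrrr
195 rrrrrBBBBBBBrrrrrBBOOOOOOOOOOOO.BBBBBrrrrr.BBrrrrrrrrrrr
200 rrrrrBBBBBBBrrrrrB.OOOOOOOOOOOOOBBBBBrrrrr.BBrrrrrrrrrrr
205 rrr..BBBBBBBrrrrrrBOOOOOOOOOOOOBBBBB.rrrrrBBB...rrrrrrrr
210 rr....BBBBBBBrrrrrr.B.O..O.O.BBBBB.rrrrrrBBBB...rrrrrrrr
215 rrr...BBBBBBBBBrrrrrrr...BBBB..rrrrrrrrBBBBBB...rrrrrrrr
220 rrr...BBBBBBBBBBBrrrrrrrrrrrrrrrrrrrrBBBBBBBB...rrrrrrrr
225 rrr...BBBBBBBBBBBBBBB.rrrrrrrrrrrB.BBBBBB..Br...rrrrrrrr
230 rrrrrrr..rrrrr.rrrrr..............rrrrrrrrrr.rrrrrrrrrrr
235 rrrrrrrrrrrrr............................rrrrrrrrrrrrrrr
```

Run:
```python
from look import *
s=ctrl.state();p=np.array(s["position"]);M=R.from_quat(s["tool_rot"]).as_matrix()
st=.028
I={c:ctrl.camera_info(c) for c in("side","scene")}
F={c:ctrl.grab_frame(c) for c in I}
for c in I:
    for a in(0,5,10):
        r=np.deg2rad(a); rot=lambda y,z:(M@np.array([y*np.cos(r)+z*np.sin(r),-.0005,-z*np.cos(r)+y*np.sin(r)]))  # about grasp pt, ring-down
        g=p+M@[0,0,-.019]
        pts=dict(ring=(.0278,-.0215),blue=(-.0627-st,-.006),tip=(-.1097-st,-.044))
        print(c,a,{n:(proj(c,g+rot(*v)).round(1).tolist(),(g+rot(*v)).round(4).tolist()) for n,v in pts.items()})
    for n in("ring","hook_grip","hook_tip","ring_grip"): print(c,n,[(round(q["p"],2),(np.array(q["xy"])*[512,384]).round(1).tolist()) for q in ctrl.mark_of(c,n)[:3]])
    h=cv2.cvtColor(F[c],cv2.COLOR_BGR2HSV); b=cv2.inRange(h,(100,120,60),(135,255,255)); k,l,stt,cc=cv2.connectedComponentsWithStats(b)
    print([(stt[q].tolist(),cc[q].round(1).tolist()) for q in range(1,k) if stt[q,4]>20 and 170<cc[q][1]<290 and 180<cc[q][0]<330])
    cv2.imwrite(f"pics/s12_{c}.png",F[c])
f=F["scene"][170:240:2,240:330:2]; h=cv2.cvtColor(f,cv2.COLOR_BGR2HSV)
for row in h: print("".join("B" if 100<=q[0]<=135 and q[1]>110 else "R" if (q[0]<8 or q[0]>170) and q[1]>120 else "Y" if 12<q[0]<35 and q[1]>110 else "G" if 40<q[0]<85 and q[1]>90 else "w" if q[2]>150 else "g" if q[2]>85 else "." for q in row))
```

```text
side 0 {'ring': ([221.5, 248.3], [0.597, 0.2313, 0.1423]), 'blue': ([219.3, 203.6], [0.6132, 0.1141, 0.1593]), 'tip': ([219.0, 198.9], [0.6202, 0.0671, 0.1219])}
side 5 {'ring': ([221.4, 248.2], [0.5973, 0.2293, 0.14]), 'blue': ([219.3, 201.4], [0.6132, 0.114, 0.1673]), 'tip': ([218.8, 194.7], [0.6205, 0.064, 0.1342])}
side 10 {'ring': ([221.4, 247.9], [0.5977, 0.2271, 0.1378]), 'blue': ([219.2, 199.5], [0.613, 0.1146, 0.1752]), 'tip': ([218.6, 190.8], [0.6207, 0.0619, 0.1466])}
side ring [(0.79, [336.8, 272.6]), (0.47, [222.2, 246.4])]
side hook_grip [(0.72, [321.0, 243.7])]
side hook_tip [(0.57, [300.1, 237.1])]
side ring_grip [(0.56, [337.3, 260.2]), (0.51, [221.2, 236.5])]
[([320, 236, 11, 11, 69], [325.4, 240.9]), ([214, 244, 18, 25, 136], [225.2, 258.1])]
scene 0 {'ring': ([317.9, 237.3], [0.597, 0.2313, 0.1423]), 'blue': ([281.6, 211.7], [0.6132, 0.1141, 0.1593]), 'tip': ([267.5, 213.5], [0.6202, 0.0671, 0.1219])}
scene 5 {'ring': ([317.2, 237.5], [0.5973, 0.2293, 0.14]), 'blue': ([281.8, 209.6], [0.6132, 0.114, 0.1673]), 'tip': ([266.7, 209.9], [0.6205, 0.064, 0.1342])}
scene
[... 1494 characters left out ...]
........gg
gggggggggBBBBggggggBBBBgwgggggg............gg
ggggggggggBBBBBggggggBBwwwggggggg.........ggg
gggggggggggBBBBggwggggggwwggggggg.........ggg
ggggggggggggggggggggggggggggggggg........gggg
gggggwgwggggggggggggggggggggggggg........gggg
wgggggwwwgggggggYYYggggggggg.ggggg......ggggg
ggwwgwwwwgggggggYYYwwgggggggg.........ggggggg
wwwgwwwwwggggggwwYYYYggggggggg.......gggggggg
wwgwwwwwwwgggggwwwwYYgggggggggg.....gRggggggg
gwwwwwwwwwwwggggwwwwwgGggggggggg...gggggwgggg
wwwwwwwwwwwwwwggggwwggggYYgggggg...ggggwwwwgg
wwwwwwwwwwwwwgggggggggggYYgggggg...ggggwwwwww
wwwwwwwwwwwwwwgggggggggggwgYYgggg.ggggggwwwww
wwwwwwwwwwwwwwwwwggggggggggYYggggggggggYwwwww
wwwwwwwwwwwwwwwwwwwgggggggggggGggggggggYwwBww
```

Run:
```python
from h import *
M=R.from_quat([.653,.757,.002,.003]).as_matrix()
for n,p in(("s7",[.6032,.1624,.2201]),("s9",[.6057,.1664,.1677]),("s10",[.6051,.1662,.1447]),("s12",[.6013,.2039,.1451])):
    p=np.array(p); S=.028 if n=="s12" else 0
    f=cv2.imread(f"pics/{n}_scene.png"); h=cv2.cvtColor(f,cv2.COLOR_BGR2HSV); b=cv2.inRange(h,(100,120,60),(135,255,255)); k,l,s,c=cv2.connectedComponentsWithStats(b)
    print(n,"blue",proj("scene",p+M@[-.0627-S,0,-.013]).round(1),"tipdepth",[(s[q].tolist(),c[q].round(1).tolist()) for q in range(1,k) if s[q,4]>20 and 170<c[q][1]<230 and 255<c[q][0]<300])
```

```text
s7 blue [279.5 188.6] tipdepth [([275, 183, 10, 10, 67], [279.3, 187.7]), ([258, 203, 14, 13, 100], [264.2, 209.2])]
s9 blue [279.  204.4] tipdepth [([275, 199, 8, 10, 51], [278.3, 203.1]), ([258, 206, 11, 10, 63], [262.7, 210.9]), ([267, 206, 6, 5, 21], [269.4, 208.2])]
s10 blue [278.8 210.4] tipdepth [([275, 205, 8, 9, 51], [278.2, 208.8]), ([258, 206, 11, 10, 56], [262.4, 211.2])]
s12 blue [281.3 212.2] tipdepth [([277, 203, 9, 11, 68], [280.9, 207.6]), ([258, 205, 11, 11, 63], [262.7, 210.5])]
```

Call:
play_rows(commands=[[8,[1,-1,3],0],[8,[1,-1,5],0],[8,[1,-1,6],0],[8,[1,-1,6],0]])

```text
time_s: 26.72
position: [0.6015, 0.2038, 0.1448]
tool_rot: [0.657, 0.754, 0.001, 0.01]
contact_force: [-13.2, -13.3, 33.3]
finger_gap: 0.0133
```

```bash
cat > bl.py <<'E'
from h import *
s=ctrl.state();p=np.array(s["position"]);M=R.from_quat(s["tool_rot"]).as_matrix();print(p.round(4),s["time_s"],np.round(s["contact_force"],1),s["finger_gap"],"toolx_z",M[2,0])
f=ctrl.grab_frame("scene"); h=cv2.cvtColor(f,cv2.COLOR_BGR2HSV); b=cv2.inRange(h,(100,120,60),(135,255,255)); k,l,st,c=cv2.connectedComponentsWithStats(b)
print("blue level pred",proj("scene",[.6129,.1141,.155]).round(1),[(st[q].tolist(),c[q].round(1).tolist()) for q in range(1,k) if st[q,4]>20 and 170<c[q][1]<230 and 255<c[q][0]<300])
for cam in("scene","side"):
    if cam=="side": ctrl.grab_frame(cam)
    for n in("hook_grip","hook_tip","ring","ring_grip"): print(cam,n,[(round(q["p"],2),(np.array(q["xy"])*[512,384]).round(1).tolist()) for q in ctrl.mark_of(cam,n)[:4]])
E
python3 bl.py; python3 rp.py
```

```text
[0.6015 0.2038 0.1448] 26.725 [-13.2 -13.3  33.3] 0.013267914034046872 toolx_z -0.013436497661281124
blue level pred [281.6 212.8] [([277, 203, 9, 11, 69], [280.9, 207.8]), ([258, 205, 11, 11, 62], [262.6, 210.5])]
scene hook_grip [(0.79, [279.8, 212.7]), (0.74, [333.3, 205.7])]
scene hook_tip [(0.81, [263.9, 209.8]), (0.62, [318.7, 209.4]), (0.51, [288.1, 196.4])]
scene ring [(0.63, [311.5, 239.6]), (0.51, [268.4, 212.1]), (0.49, [355.2, 211.9]), (0.41, [313.4, 230.9])]
scene ring_grip [(0.63, [356.3, 207.5]), (0.57, [310.0, 230.9])]
side hook_grip [(0.65, [320.1, 245.7])]
side hook_tip [(0.71, [301.8, 235.6])]
side ring [(0.63, [221.1, 245.6]), (0.55, [340.8, 270.6]), (0.48, [168.5, 191.0])]
side ring_grip [(0.7, [337.8, 261.2]), (0.45, [219.8, 233.0])]
[0.6014504  0.20376577 0.14481177] 27.225 [-12.88947993 -12.25296191  33.53483496] 0.01323615887647235
ring pred px [253.04629706 194.49569193]
brass [236, 186, 27, 26, 513] [249.12670565 198.29044834]
140 rrrrrrrrrrrrrrrrrrrrrrrrrrrrrrrrrrrrrrrrrrrrrrrrrrrrrrrr
145 rrrrrrrrrrBBBBBBBBBBBBBBBBBBBBBBBBBBBBBBrrrrrrrrrrrrrrrr
150 rrrrrr
[... 387 characters left out ...]
BBBBBrrrrrrrrBBBBBrrrrrrrrrrr
185 rrrrrBBBBBBB.rrrrrrBBBBB..BBBBBBBBBrrrrrr.BBBrrrrrrrrrrr
190 rrrrrBBBBBBBrrrrr.BBOOOOOOOOOOBBBBBBrrrrrrBBBrrrrrrrrrrr
195 rrrrrBBBBBB.rrrrrBBOOOOOOOOOOOO.BBBBBrrrrr.BBrrrrrrrrrrr
200 rrrrrBBBBBBBrrrrrBOOOOOOOOOOOOOOBBBBBrrrrrBBBrrrrrrrrrrr
205 rrr..BBBBBBBrrrrrrBOOOOOOOOOOOOBBBBB.rrrrrBBB..rrrrrrrrr
210 rr...BBBBBBBBrrrrrr.B...OOOO.BBBBB.rrrrrrBBBB...rrrrrrrr
215 rr....BBBBBBBBBrrrrrrrr...BBB..rrrrrrrrBBBBBB...rrrrrrrr
220 rr...BBBBBBBBBBBBrrrrrrrrrrrrrrrrrrrrBBBBBBBB...rrrrrrrr
225 rrr...BBBBBBBBBBBBBBB.rrrrrrrrrrrBBBB...........rrrrrrrr
230 rrrrrrr.rrrrrrrrrrrr..............rrrrrrrrrr.rrrrrrrrrrr
235 rrrrrrrrrrrrr............................rrr.rrrrrrrrrrr
```

Call:
play_rows(commands=[[8,[-1,0,-1],0],[8,[-3,0,-1],0],[8,[-5,0,-1],0],[8,[-5,0,-1],0]])

```text
time_s: 27.78
position: [0.6024, 0.1992, 0.1468]
tool_rot: [0.657, 0.754, 0.001, 0.01]
contact_force: [-1.2, -3.6, 4.6]
finger_gap: 0.0131
```

```bash
python3 bl.py; python3 rp.py|head -4
```

```text
[0.6024 0.1992 0.1468] 27.775 [-1.2 -3.6  4.6] 0.013134088934499168 toolx_z -0.013072119584629761
blue level pred [281.6 212.8] [([277, 203, 10, 11, 70], [281.2, 207.7]), ([258, 204, 12, 12, 70], [263.0, 210.3])]
scene hook_grip [(0.85, [335.4, 202.8]), (0.63, [280.8, 210.5])]
scene hook_tip [(0.67, [267.9, 210.0]), (0.59, [318.8, 209.8])]
scene ring [(0.69, [311.8, 237.7]), (0.63, [166.6, 214.9]), (0.47, [176.6, 165.4])]
scene ring_grip [(0.68, [354.8, 205.4]), (0.43, [308.4, 230.3])]
side hook_grip [(0.89, [323.0, 242.6])]
side hook_tip [(0.57, [302.2, 235.3])]
side ring [(0.68, [219.1, 246.2]), (0.64, [339.0, 274.0]), (0.5, [167.9, 189.2])]
side ring_grip [(0.57, [223.4, 232.8]), (0.56, [299.4, 352.9]), (0.55, [334.3, 259.3])]
[0.60242555 0.19920312 0.14670028] 28.275 [-1.56619528 -3.91893485  5.77421597] 0.012745367190589317
ring pred px [253.13454996 194.44182194]
brass [236, 176, 26, 25, 515] [248.48737864 187.7223301 ]
140 rrrrrrrrrBBBBBBBBBBBBBBBBBBBBBBBBBBBBBBBBrrrrrrrrrrrrrrr
```

Call:
play_rows(commands=[[14,[-1,0,0],0],[18,[-1,0,0],0],[26,[-1,0,0],0],[36,[-1,0,0],0],[36,[-1,0,0],0]])

```text
time_s: 28.95
position: [0.6025, 0.1984, 0.1467]
tool_rot: [0.657, 0.754, 0.001, 0.01]
contact_force: [0.2, -0.5, 0.3]
finger_gap: 0.036
```

```bash
python3 bl.py; python3 rp.py
```

```text
[0.6025 0.1984 0.1467] 28.95 [ 0.2 -0.5  0.3] 0.03597252905697822 toolx_z -0.013047960603283915
blue level pred [281.6 212.8] [([277, 203, 9, 11, 67], [281.1, 207.6]), ([258, 204, 12, 12, 70], [263.0, 210.3])]
scene hook_grip [(0.6, [335.1, 203.1]), (0.56, [285.0, 209.2])]
scene hook_tip [(0.63, [265.6, 209.3]), (0.61, [317.8, 208.1])]
scene ring [(0.69, [314.6, 236.2]), (0.61, [174.8, 166.6]), (0.43, [359.9, 214.0])]
scene ring_grip [(0.71, [289.3, 196.2]), (0.69, [308.8, 228.0]), (0.41, [356.4, 204.4])]
side hook_grip [(0.56, [322.5, 241.2])]
side hook_tip [(0.86, [302.6, 232.5])]
side ring [(0.51, [339.7, 270.9]), (0.45, [218.3, 246.3])]
side ring_grip [(0.64, [336.6, 259.7]), (0.61, [222.0, 233.1])]
[0.60254368 0.19816698 0.14670361] 29.45 [-0.10094658  0.44110311  0.0005735 ] 0.03621429915900383
ring pred px [253.07438962 194.50683166]
brass [235, 174, 28, 25, 525] [248.41904762 185.89904762]
140 rrrrrrrrBBBBBBBBBBBBBBBBBBBBBBBBBBBBBBBBBBrrrrrrrrrrrrrr
145 rrrrrrBBBBBBBBBBBBBBBBBBBBBBBBBBBBBBBBBBBBB.rrrrrrrrrrrr
150 rrrrBBBBBBBBBBBBBBBBBBBBBBBBBBBBBBBBBBBBBBBBBrrrrrrrrrrr
155 rr
[... 330 characters left out ...]
OOOOBBrrrrrrrrBBBBrrrrrrrrrrr
185 rrrrrBBBBBBB.rrrrrOOOOOOOOOOOOO.BBB.rrrrrrBBBrrrrrrrrrrr
190 rrrrrBBBBBBBrrrrrr.OOOOOOOOOOOOBBBBBBrrrrrBBrrrrrrrrrrrr
195 rrr..BBBBBB.rrrrrBBBOOOOOOOOOOBBBBBBB.rrrrrBB.rrrrrrrrrr
200 rr...BBBBBBBrrrrr.BBBBBB.BBBBBBBBBBBBrrrrrBB....rrrrrrrr
205 rr...BBBBBBB.rrrrr.BBBBBBBBBBBBBBBB..rrrrrBB....rrrrrrrr
210 rr...BBBBBBBBrrrrrrr.BBBBBBBBBBBB.rrrrrrrBBB....rrrrrrrr
215 rr....r.........rrrrrrrr......rrrrrrrrr....r...rrrrrrrrr
220 rrrrrr...........rrrrrrrrrrrrrrrrrrrrrrrrrrrrrrrrrrrrrrr
225 rrrrrrrrrrrrrrrrrrrr...rrrrrrrrrrrrrrrrrrrrrrrrrrrrrrrrr
230 rrrrrrrrrrrrrrrrrrrr..............rrrrrrrrrrrrrrrrrrrrrr
235 r........OOOOOOOrrrr......................rrrr.......rrr
```

Call:
play_rows(commands=[[40,[0,0,-8],0],[40,[0,0,-30],0],[40,[0,0,-62],0],[10,[-30,0,-65],0],[0,[-65,0,-65],0],[0,[-90,0,-65],0],[0,[-90,0,-65],0],[0,[-90,0,-65],0]])

```text
time_s: 30.5
position: [0.6138, 0.1108, 0.2133]
tool_rot: [0.656, 0.754, 0.002, 0.01]
contact_force: [-0.1, -0.5, 0.8]
finger_gap: -0.0002
```

```bash
python3 - <<'E'
from look import *
s=ctrl.state(); print(s["position"],s["time_s"],s["contact_force"],s["finger_gap"])
i=ctrl.camera_info("wrist"); f=ctrl.grab_frame("wrist"); cv2.imwrite("pics/s13.png",f)
h=cv2.cvtColor(f,cv2.COLOR_BGR2HSV)
for n,lo,hi in [("red",(0,130,40),(8,255,255)),("blue",(105,120,40),(130,255,255)),("brass",(8,120,60),(28,255,255))]:
    m=cv2.inRange(h,lo,hi); k,l,st,c=cv2.connectedComponentsWithStats(m)
    for q in range(1,k):
        if st[q,4]>80 and 200<c[q][0]<310: print(n,st[q].tolist(),c[q].round(1),ray("wrist",((c[q]+.5)/[512,384]),.147 if n=="brass" else .173,i).round(4))
print(tool([.6139,.109,.19]))
for n,z in dict(ring=.1395,post=.137,hook_grip=.155,ring_grip=.155,rack_center=.104).items(): print(n,[(round(q["p"],2),(np.array(q["xy"])*[512,384]).round(1),ray("wrist",q["xy"],z,i).round(4)) for q in ctrl.mark_of("wrist",n)[:2]])
E
python3 bl.py
```

```text
[0.61375351 0.11083718 0.21328031] 30.5 [-0.09747685 -0.53774802  0.77540998] -0.00020274230347761004
red [241, 41, 27, 56, 1308] [253.8  66.4] [0.6018 0.1984 0.173 ]
blue [218, 0, 27, 49, 702] [225.7  22.3] [0.5842 0.2177 0.173 ]
blue [263, 0, 19, 49, 321] [276.6  20.4] [0.6106 0.2224 0.173 ]
blue [238, 13, 32, 27, 511] [254.9  29.6] [0.5999 0.2165 0.173 ]
blue [242, 191, 24, 42, 980] [253.5 211.9] [0.6134 0.1146 0.173 ]
brass [240, 3, 21, 24, 384] [249.5  14.3] [0.5954 0.2291 0.147 ]
brass [221, 131, 19, 19, 113] [230.8 142.2] [0.5933 0.152  0.147 ]
brass [264, 131, 17, 19, 116] [272.9 142.4] [0.6211 0.1557 0.147 ]
brass [222, 155, 18, 18, 171] [230.9 165.1] [0.5952 0.1366 0.147 ]
brass [266, 176, 14, 19, 210] [272.  185.3] [0.6251 0.1262 0.147 ]
brass [224, 198, 17, 19, 256] [232.1 206.9] [0.5996 0.1067 0.147 ]
brass [266, 198, 14, 19, 203] [271.8 206.7] [0.6275 0.1106 0.147 ]
[-1.94135955 -0.40761639 23.1516106 ]
ring [(0.77, array([250.8,  22.3]), array([0.5963, 0.2267, 0.1395]))]
post [(0.95, array([249.4,  17.9]), array([0.595 , 0.2296, 0.137 ]))]
hook_grip [(0.65, array([  6.
[... 267 characters left out ...]
toolx_z -0.01307842452564571
blue level pred [281.6 212.8] [([277, 204, 10, 10, 73], [281.4, 208.4])]
scene hook_grip [(0.79, [279.4, 211.0]), (0.73, [333.0, 202.6]), (0.52, [224.7, 146.1])]
scene hook_tip [(0.93, [263.2, 211.2]), (0.73, [318.9, 208.5])]
scene ring [(0.74, [310.9, 239.3]), (0.59, [360.5, 210.2])]
scene ring_grip [(0.66, [353.4, 205.8]), (0.5, [309.6, 231.0]), (0.23, [288.1, 252.4]), (0.19, [280.1, 210.4])]
side hook_grip [(0.91, [214.5, 200.4]), (0.75, [170.8, 190.0]), (0.69, [321.3, 242.9])]
side hook_tip [(0.73, [300.8, 236.4]), (0.67, [217.4, 193.5])]
side ring [(0.74, [217.8, 244.7]), (0.66, [338.1, 269.4])]
side ring_grip [(0.55, [221.2, 230.7]), (0.47, [220.2, 196.1])]
```

Call:
play_rows(commands=[[0,[1,0.5,15],0],[0,[1,0.5,24],0],[0,[1,0.5,27],0],[0,[1,0.5,30],0],[0,[1,0.5,33],0],[0,[1,0.5,33],0]])

```text
time_s: 32.05
position: [0.6156, 0.1096, 0.1808]
tool_rot: [0.657, 0.754, 0.002, 0.011]
contact_force: [-0.8, -3.0, 4.2]
finger_gap: 0.0001
```

Call:
play_rows(commands=[[0,[0,0,2],0],[0,[0,0,4],0],[0,[0,0,6],0],[0,[0,0,7],0],[0,[0,0,7],0]])

```text
time_s: 32.67
position: [0.6169, 0.1081, 0.1756]
tool_rot: [0.658, 0.753, 0.002, 0.012]
contact_force: [-1.1, -4.8, 10.4]
finger_gap: 0.0
```

```bash
python3 bl.py | head -5
```

```text
[0.6169 0.1081 0.1756] 32.675 [-1.1 -4.8 10.4] 4.4656494508548036e-05 toolx_z -0.015338711068075384
blue level pred [281.6 212.8] [([276, 209, 9, 7, 45], [280.3, 211.9])]
scene hook_grip [(0.83, [334.8, 202.9]), (0.61, [280.3, 212.2])]
scene hook_tip [(0.96, [264.9, 209.9]), (0.7, [318.3, 209.4]), (0.38, [226.0, 145.4])]
scene ring [(0.74, [312.6, 239.3]), (0.66, [358.3, 208.6])]
```

Call:
play_rows(commands=[[0,[1,-1.5,2],0],[0,[1,-1.5,4],0],[0,[1,-1.5,4],0],[0,[1,-1.5,4],0]])

```text
time_s: 33.67
position: [0.6166, 0.1072, 0.1733]
tool_rot: [0.658, 0.753, 0.003, 0.014]
contact_force: [-1.0, -5.3, 10.2]
finger_gap: 0.0001
```

Call:
play_rows(commands=[[0,[0,0,3],0],[0,[0,0,3],0],[0,[0,0,-10],0],[0,[0,0,-40],0],[0,[0,0,-80],0],[0,[0,0,-90],0],[0,[0,0,-90],0],[0,[0,0,-90],0],[0,[0,0,-90],0]])

```text
time_s: 34.8
position: [0.6139, 0.1083, 0.2619]
tool_rot: [0.658, 0.753, 0.002, 0.013]
contact_force: [-0.1, 0.8, 0.6]
finger_gap: 0.0001
```

```bash
python3 bl.py
python3 - <<'E'
from look import *
s=ctrl.state(); i=ctrl.camera_info("wrist"); f=ctrl.grab_frame("wrist")
for n,z in dict(ring=.1395,post=.137,hook_grip=.155,ring_grip=.155,rack_center=.104,hook_tip=.117,hole=.137).items(): print(n,[(round(q["p"],2),(np.array(q["xy"])*[512,384]).round(1),ray("wrist",q["xy"],z,i).round(4)) for q in ctrl.mark_of("wrist",n)[:2]])
h=cv2.cvtColor(f,cv2.COLOR_BGR2HSV)
m=cv2.inRange(h,(8,120,60),(28,255,255)); b=cv2.inRange(h,(100,100,30),(135,255,255)); g=cv2.inRange(h,(0,0,60),(180,70,255))
p=proj("wrist",[.5953,.229,.147],i); print(p)
x0,y0=int(p[0]),max(int(p[1]),30)
for y in range(y0-26,y0+34,3): print(y,"".join("B" if b[y,x] else "O" if m[y,x] else "r" if g[y,x] else "." for x in range(x0-36,x0+36,2)))
E
```

```text
[0.6139 0.1083 0.2619] 34.8 [-0.1  0.8  0.6] 0.00011388048708664066 toolx_z -0.017160188926659572
blue level pred [281.6 212.8] [([275, 207, 10, 10, 63], [279.7, 211.1])]
scene hook_grip [(0.84, [284.0, 215.3]), (0.59, [267.3, 213.7])]
scene hook_tip [(0.77, [266.8, 211.8]), (0.66, [319.2, 207.4]), (0.5, [199.7, 247.6])]
scene ring [(0.68, [311.7, 241.1]), (0.45, [357.5, 210.8])]
scene ring_grip [(0.7, [355.1, 207.9])]
side hook_grip [(0.96, [220.6, 205.3]), (0.87, [319.6, 244.5])]
side hook_tip [(0.74, [300.1, 239.3]), (0.26, [219.2, 244.8])]
side ring [(0.73, [219.9, 248.4]), (0.62, [339.7, 272.0])]
side ring_grip [(0.58, [336.4, 257.9]), (0.57, [219.7, 233.5])]
ring [(0.58, array([250.1,  35.7]), array([0.5981, 0.225 , 0.1395])), (0.58, array([252.6, 187.2]), array([0.6161, 0.1045, 0.1395]))]
post [(0.71, array([247. ,  29.1]), array([0.5951, 0.2297, 0.137 ]))]
hook_grip [(0.92, array([252.7, 189.2]), array([0.6156, 0.1072, 0.155 ])), (0.6, array([ 35.1, 133.2]), array([0.4408, 0.1309, 0.155 ]))]
ring_grip [(0.84, array([248.6,  75.9]), array([0.6007, 0.195 , 0.155 ]))]
rack_cente
[... 464 characters left out ...]
BBBBBBBBBBBBBBB.rrrr
13 rrrrrBBBBBBBBBBBBBBBBBBBBBBBBBB.rrrr
16 rrrrrBBBBBBBBBBBrrrrrrr.BBBBBBBrrrrr
19 rrrrrBBBBBBBB.rrOOOOOrrrrrBBBBBrrrrr
22 rrrrr.BBBBBBrrrOOOOOOOrrrrrBBBBrrrrr
25 rrrrr.BBBBBrrr.OOOOOOOO.rrrrBBBrrrrr
28 rrrrr.BBBBBrrrOOOOOOOOOBBrrrrBBrrrrr
31 rrrrrrBBBBrrrr.OOOOOOO.BBBrrrBBrrrrr
34 rrrrrrBBBBrrrrB.O..OO.BBBBrrrrBrrrrr
37 rrrrrrBBBBrrr.BBBB.BBBBBBBrrrrBrrrrr
40 rrrrrrBBBBrrrrBBBBBBBBBBBBrrrrBrrrrr
43 rrrrrrBBBBBrrrBBBBBBBBBBBBrrrBBrrrrr
46 rrrrrrBBBBBrrrrBBBBBBBBBBrrrrBBrrrrr
49 rrrrrrBBBBBBrrrrrBBBBBBrrrrrBBBrrrrr
52 rrrrrrBBBBBBBrrrrrrrrrrrrrrBBBBrrrrr
55 rrrrrrr........r..............rrrrrr
58 rrrrrrrr.B.B.B...............Brrrrrr
61 rrrrrrrr.B.BBBB..............rrrrrrr
```

Run:
```python
from look import *
I={c:ctrl.camera_info(c) for c in("side","scene","wrist")}
for c in I: ctrl.grab_frame(c)
ref=dict(ring=[.596,.224,.1395],rack_center=[.608,.1437,.104],hook_grip=[.614,.109,.155],ring_grip=[.600,.196,.155],post=[.5953,.229,.137])
for n,r in ref.items():
    L=[]
    for c in I:
        u=proj(c,r,I[c]); q=[x["xy"] for x in ctrl.mark_of(c,n) if np.hypot(*(np.array(x["xy"])*[512,384]-u))<14]
        if q: L.append((I[c],q[0]))
    if len(L)>1: print(n,len(L),tri(L).round(4))
s=ctrl.state(); print(s["time_s"],np.round(s["contact_force"],1))
```

```text
ring 3 [0.5987 0.2233 0.1381]
rack_center 3 [0.608  0.1456 0.1118]
hook_grip 3 [0.6178 0.1118 0.1551]
ring_grip 3 [0.5995 0.2007 0.148 ]
post 3 [0.5948 0.2274 0.1251]
36.6 [ 0.6  0.5 -0.2]
```

```bash
python3 -c "
from workcell import ctrl; print(ctrl.close_job())"
```

```text
the job is handed in; nothing more can be done
None
```

I seated the rack on the deck, and the spring is hooked in the hole, stretched over the rack and ringed over the post. The job is handed in, but no verdict comes back. The run took about 37 s of the 62 s allowed.

**What went differently from plan:** the spring pitched a few degrees in the grip while I stretched it. After release the hook end stood roughly 8 mm too high. I pressed the blue grip down with the closed fingers at about 10 N until it lay level.

**Last checks before handing in:**
- **Rack:** about 1 to 2 mm from the deck's middle in the horizontal. The height from combining the three cameras read 8 mm too high. The same method put the post's foot 12 mm too low, so I took this as noise. The close picture after release showed the rack seated between the stops.
- **Ring:** about 5 to 6 mm from the post and at pillar-top height, with the post's head overlapping its far edge. That is inside the 9 mm limit, but only by 3 to 4 mm.
- **Stretch:** the blue and red grips are about 90 mm apart against 62 mm at rest, so roughly 26 to 28 mm of stretch.
- **Hook:** the blue grip lies level, which puts the tip well below the 6 mm needed. I inferred this from the grip, because the tip itself cannot be seen in the hole.
- **Robot:** the gripper hangs clear at 0.26 m with almost no force on it.

I did not touch the other things on the bench, but I did not measure their positions again at the end.

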